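Sort television stand posts through the profile gauge

TASK

Lift the heat sink off the sloping profile gauge and lay it flat in the middle of the black bench mat without dropping it. Then sort the two aluminium stand posts by fit: try each in the gauge's mouths until you find the one it slides through, and let it go there so that it slides down into the bay below. Leave everything else where it is.

Things in the scene. Friction and masses are not known exactly. Their poses are not given: they have to be found in the camera images.
- gauge: fixed grey gauge box, 220 x 220 mm, 192 mm high. Origin: on the table under the middle mouth; x from its low front to its high back, y along the row of mouths, z up. Its lid plate (8 mm thick) slopes 30 degrees, low at -x; the plate's normal and all bore axes are (-0.5, 0, 0.866) in this frame: posts go in along (0.5, 0, -0.866). Frames of its points have the same axes, not tilted
- mouth_left (a point): centre of the +y mouth, 46 x 46 mm, on the outer face of the gauge's sloping plate; mouths are 70 mm apart, centres 150 mm above the table. Under each mouth, its top 8.5 mm below the plate's face, lies a 20 mm thick die with one centred, 2 mm chamfered through opening, sides parallel to the mouth's
- mouth_mid (a point): centre of the middle mouth, 46 x 46 mm, on the outer face of the gauge's sloping plate; mouths are 70 mm apart, centres 150 mm above the table. The three die openings (along slope x along y) are 25 x 39, 31 x 31 and 24 x 24 mm; which lies under which mouth changes from start to start and is not told
- mouth_right (a point): centre of the -y mouth, 46 x 46 mm, on the outer face of the gauge's sloping plate; mouths are 70 mm apart, centres 150 mm above the table. A post in a wrong mouth stops about 8 mm below the face; in its right one it has 1.5 mm play each side
- bay (a point): point on the floor of the closed middle bay, 6 mm above the table. Under each mouth is such a bay, 67 mm wide in gauge y, gauge x -69 to 139 mm. A post let go with its foot 25 mm or more below the plate's face slides down into it by itself
- stop (a point): midpoint between two steel stops on the plate (each 16 mm wide in y, 8 mm high, at y = +-35 mm), 30 to 36 mm down the slope from the row of mouth centres; they hold the heat sink at first
- post_a: loose aluminium stand post, 110 mm tall: lower 65 mm a shank of 22 mm (its x) x 36 mm (its y), above it a centred stem 18 x 18 mm, 45 mm long, sides parallel to the shank's, to grip it by. Origin: centre of its underside; z up along the post. 0.12 to 0.24 kg. It starts standing on the table
- post_b: loose aluminium stand post, 110 mm tall: lower 65 mm a shank of 28 x 28 mm, above it a centred stem 18 x 18 mm, 45 mm long, sides parallel to the shank's, to grip it by. Origin: centre of its underside; z up along the post. 0.12 to 0.24 kg. It starts standing on the table
- post_a_mid (a point): middle of post_a, 55 mm above its underside
- post_b_mid (a point): middle of post_b, 55 mm above its underside
- heat_sink: loose finned aluminium heat sink, 56 mm (x) x 180 mm (y), base 6 mm thick, 0.3 to 0.5 kg. Grip its centre block: 20 mm wide in y, 56 mm in x, top 46 mm above the underside, 38 mm free on both sides; then fins 36 mm high. Origin: centre of its underside; z normal to the base, to the fins. It starts over the mouths, leaning 30 degrees with the plate, y along the row
- bench_mat: fixed thin black rubber mat on the table, 160 mm (x) x 240 mm (y), 4 mm thick. Origin: centre of its underside; x and y along its sides
- screwdriver: screwdriver 190 mm long, lying; loose bystander, leave it where it is. Origin: centre of its underside
- solder_reel: grey reel, 60 mm across, 42 mm tall; loose bystander, leave it where it is. Origin: centre of its underside
- screw_jar: jar with steel lid, 52 mm across, 70 mm tall; loose bystander, leave it where it is. Origin: centre of its underside
- spray_can: spray can 52 mm across, 150 mm tall; loose bystander, leave it where it is. Origin: centre of its underside
- remote: black remote control 160 x 45 x 18 mm; loose bystander, leave it where it is. Origin: centre of its underside
- circuit_board: green circuit board 90 x 130 mm, about 23 mm high; loose bystander, leave it where it is. Origin: centre of its underside
Not all that is in view belongs to the job. What is shaped like the heat_sink but red is not meant.

How it is judged:
By the outcome, as a careful person would: the job done as asked, in the order asked, and still so for the second after the job is handed in, with the robot touching nothing.
It also fails if it takes over 72 s, if anything falls off the work surface, if the arm or the gripper's body presses on something with over 40 N, if the wrist force passes 120 N, or if a joint passes its speed limit or range.

ROBOT

A 6-joint arm with a two-finger parallel gripper is mounted at the origin on the work surface. World frame = base frame: x ahead of the robot, y to its left, z up, the work surface at z = 0. Lengths are in m, angles in rad, forces in N, time in s.
With the tool pointing down it reaches from about 0.25 to 0.725 m from the base axis. Payload 4 kg.
Tool frame: the origin (TCP) lies midway between the tips of the shut fingers; the grasp point (between the pads) lies bot.pinch_z behind it (bot.pinch_z is the distance from the TCP to the grasp point, in m); z points along the fingers, y is the direction in which the jaws open and shut (so a half turn about z gives the same grasp; the last joint's range is limited). The gripper opens to 85 mm and grips with 20 to 120 N. Pads are 22 mm wide; open, the fingers measure 114 mm over their backs; the gripper's body (76 mm by 85 mm) begins 54 mm behind the grasp point. The pads swing forward as they close: fully open they stand 13 mm farther back than shut.
Start: joints at [-1.342, 0.241, 0.005, 1.335, 0, 1.571], TCP at [0.113, -0.487, 0.205] pointing down, gripper open.
Joint ranges: [-2.72, 2.72], [-1.05, 1.87], [-1.09, 1.28], [-1.99, 2.15], [-1.42, 1.44], [-3.14, 3.14]. Speed limits (rad/s): [2.79, 2.79, 3.14, 3.14, 3.14, 3.14].

INTERFACE

Orientations are given as a unit quaternion [x, y, z, w].
In Python, from workcell import bot gives the robot as it stands. The module is installed in compiled form; this text tells all that it offers.
- The arm moves only by the tool move_arm, never from a script. Its argument "series" is a list that holds one entry, the list of rows, each a list of 7 numbers: the shift along the world's x, y, z in cm, then the turn, a rotation vector about the world's x, y, z in degrees, then the opening, from 0 (shut) to 1 (fully open). A call has exactly 5 rows; each row shifts and turns the pose as measured when the row begins; what a row does not reach is not made up. A row lasts 1/10 s, in which the tool goes at most 50 mm and 8.59 degrees, less where a joint would pass 70% of its speed; a pose out of reach is approached as far as the arm can. A call with a gripper value outside its range is refused whole. The fingers move at their own pace and stop on an object; the grip force is fixed at half the most. Time passes only in rows, so rows that do not move let the fingers close, or fill a call up. It gives the time, the measured TCP pose, the force and the opening at its end, in the units of the state.
- bot.get_obs(): the state, without advancing time (a new reading comes with each control period).
- bot.camera(name): name is "side" or "top" or "wrist"; returns (picture, depth): 384x512x3 uint8, red, green, blue; 384x512 float32, m along the optical axis (not along the pixel's ray), 0 where there is no reading.
- bot.camera_info(name): a dict with "vfov" (degrees; the focal length in pixels is half the picture's height over the tangent of half this angle, whatever the lens; pixels are square), "cx", "cy" (the principal point, pixels), "cam_to_world" (4x4, takes a point from camera to world coordinates); the wrist camera has in their place "tool_from_camera" (4x4, takes a point from camera to tool coordinates, whose origin is the TCP and whose axes are the flange's). Camera axes: x right, y down, z forward; pixel columns grow to the right and rows downward; lengths in m; the calibration is good to about 2 mm. A picture is of the moment at which its call begins: read the wrist's pose just before it. camera_info takes no time and is no camera call.
- bot.job_done(): hands the job in, once; it reports no verdict.
Trained networks look in the newest picture that a camera, given by its name, has taken for a name from the list of things; names that differ only in an ending like _2 or _b are one class to them, and where a whole thing is asked for, a point or a joint stands for the part that bears it (a point fixed in the world has none). Each returns a list of dicts, best first, with "confidence" (0 to 1); they miss things now and then, are a little off and sometimes report something else, mostly with a low value. They report only what shows in the picture. A call takes as long as a camera call. They do not tell look-alikes from the thing itself.
- bot.find_in(camera, target): "at" ([x, y, z] in m, in world coordinates, good to about 4 mm: the middle of the surface that is visible of it).
The state is a dict: "clock": time; "joint_pos": joint angles; "joint_vel": joint speeds; "tau": joint torques, N m; "eef_pos": TCP position; "tool_rot": TCP orientation; "ft_force": force on the tool from outside, world axes, zero at the start; "ft_torque": the same for the moment, N m; "grip_width": finger opening in m.
Only numpy, scipy, OpenCV 4.12 (cv2) and the standard library are available. Lean on these libraries where they do the work, as an engineer would, in place of code of your own. Each camera call takes 0.05 s, during which the arm holds its last target.

## Working session

There is one attempt and no reset: what is moved stays moved. The work goes in short steps, Python scripts to look and compute and a tool call to move; the robot and the scene stay as the last step left them, time stands still between calls to the robot, and variables do not carry over. Pictures are saved under pics/ and viewed, and the job is handed in when it is done.

Besides the shell and the picture viewer there is one more tool, called after "Emit:" in YAML: its name, and indented under it one key for each argument. move_arm: Moves the arm, as the interface text tells. Its arguments: {"type":"object","properties":{"series":{"type":"array","items":{"type":"array","items":{"type":"array","items":{"type":"number"}}}}},"required":["series"]}

```bash
mkdir -p pics; ls; cat > h.py <<'E'
import numpy as np, cv2
from workcell import bot
from scipy.spatial.transform import Rotation as R
def grab(n,save=None):
    o=bot.get_obs(); p,d=bot.camera(n); i=bot.camera_info(n)
    if n=='wrist':
        T=np.eye(4);T[:3,:3]=R.from_quat(o['tool_rot']).as_matrix();T[:3,3]=o['eef_pos'];T=T@np.array(i['tool_from_camera'])
    else: T=np.array(i['cam_to_world'])
    h,w=d.shape;f=h/2/np.tan(np.radians(i['vfov'])/2)
    v,u=np.mgrid[:h,:w]
    P=np.stack([(u-i['cx'])/f*d,(v-i['cy'])/f*d,d],-1)@T[:3,:3].T+T[:3,3]
    P[d==0]=np.nan
    if save: cv2.imwrite('pics/'+save,p[:,:,::-1])
    return p,d,P,T
def st():
    o=bot.get_obs()
    print('t',round(o['clock'],2),'p',np.round(o['eef_pos'],4),'q',np.round(o['tool_rot'],4),'F',np.round(o['ft_force'],1),'g',round(o['grip_width'],4),'j',np.round(o['joint_pos'],2))
    return o
E
python3 - <<'E'
from h import *
for n in ['side','top']:
    p,d,P,T=grab(n,n+'0.png'); np.save(n+'0.npy',P)
    print(n,np.round(T,3))
    for t in ['gauge','heat_sink','post_a','mouth_mid','bench_mat','screwdriver','solder_reel','screw_jar','spray_can','remote','circuit_board']:
        if n=='side' and t not in('gauge','heat_sink','post_a','bench_mat'): continue
        print(t,[(np.round(r['at'],3).tolist(),round(r['confidence'],2)) for r in bot.find_in(n,t)])
st(); print(bot.pinch_z)
E
```

```text
pics
side [[ 9.99e-01 -1.50e-02  2.90e-02  4.42e-01]
 [-3.30e-02 -4.81e-01  8.76e-01 -1.12e+00]
 [ 1.00e-03 -8.77e-01 -4.81e-01  6.94e-01]
 [ 0.00e+00  0.00e+00  0.00e+00  1.00e+00]]
gauge [([0.622, -0.037, 0.116], 0.65), ([0.373, 0.01, 0.024], 0.41)]
heat_sink [([0.276, 0.21, 0.047], 0.94), ([0.465, -0.296, 0.061], 0.57)]
post_a [([0.466, -0.298, 0.059], 0.86), ([0.598, -0.313, 0.059], 0.71)]
bench_mat [([0.469, 0.391, 0.004], 0.97)]
top [[-0.025 -0.984  0.177  0.257]
 [-0.999  0.03   0.026 -0.062]
 [-0.031 -0.176 -0.984  1.335]
 [ 0.     0.     0.     1.   ]]
gauge [([0.618, 0.064, 0.182], 0.68)]
heat_sink [([0.27, 0.215, 0.046], 0.77), ([0.563, 0.08, 0.169], 0.73)]
post_a [([0.457, -0.277, 0.063], 0.56), ([0.6, -0.295, 0.065], 0.4), ([0.506, 0.389, 0.002], 0.31)]
mouth_mid [([0.619, 0.068, 0.175], 0.75), ([0.459, -0.28, 0.063], 0.23)]
bench_mat [([0.508, 0.388, 0.004], 0.76)]
screwdriver [([0.379, 0.024, 0.027], 0.58)]
solder_reel [([0.698, -0.214, 0.039], 0.59)]
screw_jar [([0.378, -0.144, 0.072], 0.44)]
spray_can [([0.528, -0.468, 0.135], 0.6), ([0.618, 0.068, 0.177], 0.46)]
remote [([0.675, -0.357, 0.017], 0.76)]
circuit_board [([0.624, 0.069, 0.176], 0.44)]
t 0.85 p [ 0.1134 -0.487   0.2045] q [0.9935 0.1142 0.     0.    ] F [0.9 0.5 0.8] g 0.0855 j [-1.34  0.24  0.01  1.34  0.    1.57]
0.0187
```

View pics/side0.png

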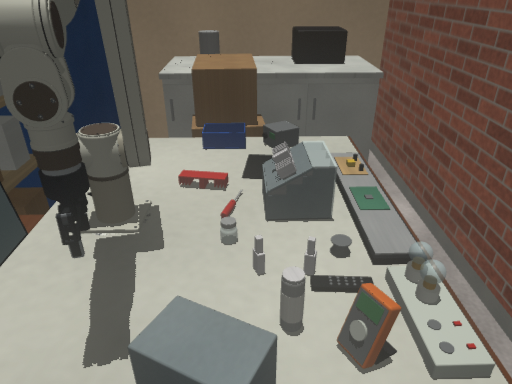

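View pics/top0.png

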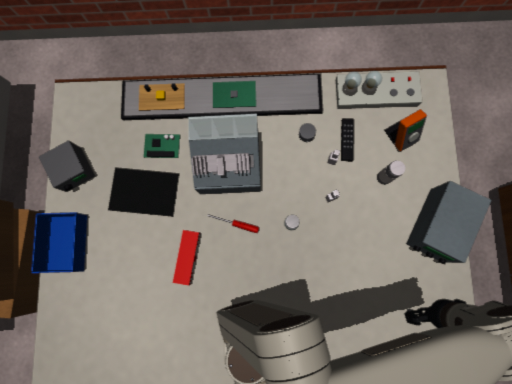

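Side view: gauge at (297,180) with the aluminium sink on its slope, posts at (258,255) and (310,257), the red decoy at (203,178). Top view: gauge at (225,152), mat at (145,190), posts at (333,196) and (334,157). Next I'll measure the gauge, sink, mat and posts.

```bash
python3 - <<'E'
from h import *
a=cv2.imread('pics/top0.png');b=cv2.imread('pics/side0.png')
c1=cv2.resize(a[100:220,100:350],None,fx=3,fy=3,interpolation=cv2.INTER_CUBIC)
c2=cv2.resize(b[120:290,220:360],None,fx=3.4,fy=3.4,interpolation=cv2.INTER_CUBIC)
cv2.imwrite('pics/c1.png',c1);cv2.imwrite('pics/c2.png',c2)
P=np.load('top0.npy');S=np.load('side0.npy')
# gauge: points in region above table
def rect(m,P,name):
    q=P[m][:,:2].astype(np.float32); r=cv2.minAreaRect(q*1000); print(name,m.sum(),np.round(r[0],1),np.round(r[1],1),round(r[2],2))
u=np.zeros(P.shape[:2],bool);u[105:200,180:268]=1
z=P[...,2]
m=u&(z>0.06)&(z<0.25); rect(m,P,'gauge')
# plane of the back flat top & slope
g=P[m]; print(np.histogram(g[:,2],bins=14))
# mat by colour
u=np.zeros(P.shape[:2],bool);u[160:222,100:188]=1
m=u&(a.max(2)<60)&(abs(z)<0.03);m=cv2.morphologyEx(m.astype(np.uint8),cv2.MORPH_OPEN,np.ones((3,3)))>0;rect(m,P,'mat');print(np.median(z[m]))
for nm,(r0,r1,c0,c1) in dict(p1=(185,205,322,343),p2=(147,168,325,340)).items():
    u=np.zeros(P.shape[:2],bool);u[r0:r1,c0:c1]=1
    for lo,hi in((.05,.09),(.095,.13)):
        m=u&(z>lo)&(z<hi);rect(m,P,nm+str(lo))
        print(np.round(P[m].mean(0),4))
zt=z[200:260,330:380]; print('table top',np.nanmedian(zt)); print('side table',np.nanmedian(S[200:240,100:180,2]))
E
```

```text
gauge 5070 [606.4  72.2] [222.3 221.2] 0.92
(array([  42,   41,   41,   59,  194,  386,  361,  179,  261,  262,  652,
        574, 1622,  396]), array([0.06004915, 0.07032109, 0.08059302, 0.09086495, 0.10113688,
       0.11140881, 0.12168074, 0.13195267, 0.1422246 , 0.15249653,
       0.16276846, 0.1730404 , 0.18331233, 0.19358426, 0.20385619]))
mat 2747 [510.1 385.5] [238.1 158. ] 83.06
0.0037530144984798675
p10.05 45 [ 461.3 -288. ] [37.2 21. ] 81.77
[ 0.462  -0.2829  0.0667]
p10.095 35 [ 466.8 -288.6] [17.  17.7] 21.42
[ 0.4664 -0.288   0.1084]
p20.05 50 [ 603.6 -299.5] [27.5 28.6] 69.46
[ 0.5992 -0.2961  0.0665]
p20.095 37 [ 603.5 -299.3] [17.  18.9] 71.56
[ 0.6028 -0.2989  0.1083]
table top -0.0001475309801628466
side table 0.0026544556768463012
```

View pics/c1.png

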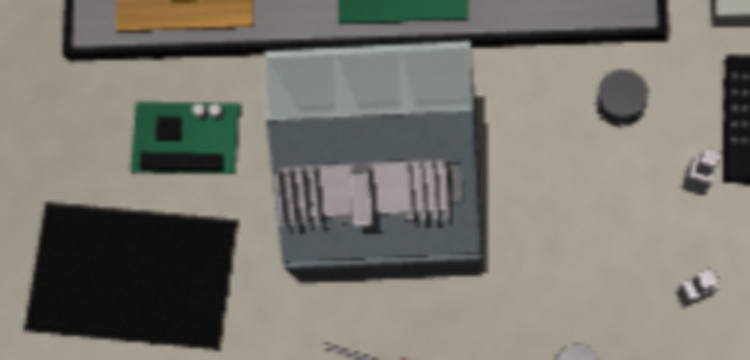

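View pics/c2.png

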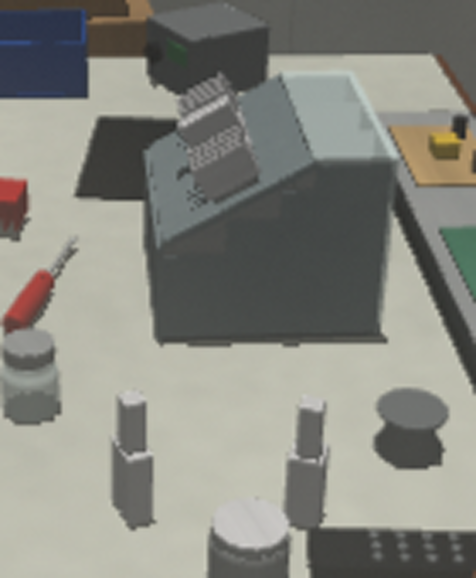

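Post A is the (0.466, -0.288) one and post B is at (0.603, -0.299). Now I'll fit the gauge yaw and position from its faces, and the sink block and mat too.

```bash
cat > fit.py <<'E'
from h import *
from scipy.optimize import least_squares
def fitg(P,x0=(0.571,0.071,0.03),sl=True):
    p=P.reshape(-1,3);p=p[np.isfinite(p[:,0])]
    p=p[(abs(p[:,0]-.6)<.16)&(abs(p[:,1]-.07)<.16)&(p[:,2]>.03)&(p[:,2]<.2)]
    def loc(x):
        c,s=np.cos(x[2]),np.sin(x[2]);d=p[:,:2]-x[:2]
        return np.c_[d[:,0]*c+d[:,1]*s,-d[:,0]*s+d[:,1]*c,p[:,2]]
    x=np.array(x0)
    for it,g in enumerate((.012,.008,.005,.004)):
        L=loc(x);F=lambda L:np.c_[L[:,0]+.075,L[:,0]-.145,L[:,1]+.11,L[:,1]-.11]
        D=F(L);k=abs(D).argmin(1);m=abs(D[np.arange(len(D)),k])<g
        m&=(L[:,2]<np.where(k==0,.1,.185))&(abs(L[:,0]-.035)<.12)&(abs(L[:,1])<.12)
        S=(L[:,0]*-.5+(L[:,2]-.15)*.866); ms=(abs(S)<g)&(abs(L[:,1])<.1)&(L[:,0]<.06)&(L[:,0]>-.068)
        def res(x):
            L=loc(x);return np.r_[F(L)[np.arange(len(L)),k][m],((L[:,0]*-.5+(L[:,2]-.15)*.866))[ms]*(1 if sl else 0)]
        r=least_squares(res,x,loss='soft_l1',f_scale=.002);x=r.x
    print('gauge',np.round(x,4),'deg',np.degrees(x[2]).round(2),'n',[int((m&(k==i)).sum()) for i in range(4)],ms.sum(),'rms',np.sqrt((r.fun**2).mean()).round(4))
    return x
E
python3 - <<'E'
from fit import *
P=np.load('top0.npy');S=np.load('side0.npy')
xt=fitg(P);xs=fitg(S);x=fitg(np.concatenate([P.reshape(-1,3),S.reshape(-1,3)]))
for Q,x in((P,xt),(S,xs)):
    c,s=np.cos(x[2]),np.sin(x[2]);q=Q.reshape(-1,3);d=q-[x[0],x[1],.15]
    L=np.c_[d[:,0]*c+d[:,1]*s,-d[:,0]*s+d[:,1]*c,d[:,2]]
    al=L[:,0]*.866+L[:,2]*.5; n=-L[:,0]*.5+L[:,2]*.866
    m=(abs(L[:,1])<.11)&(abs(al)<.06)&(n>.04)&(n<.06)
    B=np.c_[al,L[:,1],n][m]; print('block top',len(B),np.round(B.min(0),4),np.round(B.max(0),4),np.round(np.median(B,0),4))
    m=(abs(L[:,1])<.11)&(abs(al)<.06)&(n>.025)&(n<.06)
    B=np.c_[al,L[:,1],n][m]; r=cv2.minAreaRect((B[:,:2]*1000).astype(np.float32));print(r)
    m=(abs(L[:,1])<.12)&(abs(al)<.06)&(n>.0045)&(n<.06)
    B=np.c_[al,L[:,1],n][m]; r=cv2.minAreaRect((B[:,:2]*1000).astype(np.float32));print(r)
E
```

```text
gauge [0.5712 0.0717 0.0157] deg 0.9 n [245, 1, 106, 40] 1616 rms 0.0019
gauge [0.5693 0.0734 0.0155] deg 0.89 n [79, 34, 2120, 9] 657 rms 0.0016
gauge [0.5705 0.0734 0.0155] deg 0.89 n [330, 16, 2262, 33] 2251 rms 0.0018
block top 115 [-0.0269 -0.0004  0.04  ] [0.0287 0.0705 0.052 ] [0.0007 0.0097 0.0456]
((0.9671001434326172, 10.329872131347656), (56.4275016784668, 180.45635986328125), 0.21585381031036377)
((0.5493125915527344, 0.34931182861328125), (215.63156127929688, 118.03189086914062), 88.76980590820312)
block top 67 [-0.0269 -0.0042  0.0401] [0.0286 0.0221 0.0478] [0.0016 0.0034 0.0452]
((0.64007568359375, 9.434783935546875), (56.64661407470703, 186.22438049316406), 0.06274613738059998)
((-2.3980541229248047, 8.549980163574219), (62.7221565246582, 187.98094177246094), 0.030756164342164993)
```

```bash
cat > plan.py <<'E'
from h import *
G=[0.5705,0.0725,np.radians(.9)]
def gpt(al,y,n):  # slope-coordinates (up slope, y, normal) -> world TCP
    Rz=R.from_euler('z',G[2]).as_matrix()
    return np.array([G[0],G[1],.15])+Rz@(np.array([.866,0,.5])*al+np.array([-.5,0,.866])*n+np.array([0,y,0]))
def rot(yaw,tilt=0): # yaw deg of tool x, tilt deg (fingers toward +x of yaw frame)
    return R.from_euler('z',yaw,degrees=True)*R.from_euler('y',-tilt,degrees=True)*R.from_euler('x',180,degrees=True)
def go(p,r):
    o=st();d=(np.array(p)-o['eef_pos'])*100;w=(r*R.from_quat(o['tool_rot']).inv()).as_rotvec(degrees=True)
    print('REMAIN cm',np.round(d,2),'deg',np.round(w,2),'norms',round(np.linalg.norm(d),1),round(np.linalg.norm(w),1))
E
python3 - <<'E'
from plan import *
print(gpt(0,.0097,.0133));go(gpt(0,.0097,.13),rot(.9,30))
E
```

```text
[0.56369846 0.08209435 0.1615178 ]
t 0.85 p [ 0.1134 -0.487   0.2045] q [0.9935 0.1142 0.     0.    ] F [0.9 0.5 0.8] g 0.0855 j [-1.34  0.24  0.01  1.34  0.    1.57]
REMAIN cm [39.19 56.82  5.8 ] deg [  3.67 -29.83 -11.93] norms 69.3 32.3
```

Emit:
move_arm:
  series:
    - [[2,3,3,0,0,0,0.5],[2.7,4,1.5,0,-2,-1,0.5],[2.7,4,0.5,0,-2,-1,0.5],[2.7,4,0,0,-2,-1,0.5],[2.7,4,0,0,-2,-1,0.5]]

```text
clock: 1.35
eef_pos: [0.2437, -0.2955, 0.2547]
tool_rot: [0.995, 0.073, 0.073, 0.008]
ft_force: [1.5, -0.6, -0.4]
grip_width: 0.043
```

Emit:
move_arm:
  series:
    - [[2.7,4,0.2,0.5,-3,-1,0.5],[2.7,4,0.2,0.5,-3,-1,0.5],[2.7,4,0.2,0.5,-3,-1,0.5],[2.7,4,0,0.5,-3,-1,0.5],[2.7,4,0,0.5,-3,-1,0.5]]

```text
clock: 1.85
eef_pos: [0.3826, -0.0881, 0.2635]
tool_rot: [0.977, 0.023, 0.211, -0.001]
ft_force: [0.5, -0.3, -0.9]
grip_width: 0.0427
```

```bash
python3 -c "
from plan import *
go(gpt(0,.0097,.13),rot(.9,30))"
```

```text
t 1.85 p [ 0.3826 -0.0881  0.2635] q [ 0.9772  0.023   0.2112 -0.0011] F [ 0.5 -0.3 -0.9] g 0.0427 j [-0.36 -0.34 -0.48  1.03  0.16  2.77]
REMAIN cm [12.27 16.93 -0.09] deg [ 0.6  -5.6  -1.68] norms 20.9 5.9
```

Joint 6 would run out of range near the gauge, so I'll use the half-turned grasp and rotate the tool by 180° about its own axis on the way.

Emit:
move_arm:
  series:
    - [[1,1.4,0.3,-4,0,7.4,0.5],[1,1.4,0.3,-4,0,7.4,0.5],[1,1.4,0.3,-4,0,7.4,0.5],[1,1.4,0.3,-4,0,7.4,0.5],[1,1.4,0.3,-4,0,7.4,0.5]]

```text
clock: 2.35
eef_pos: [0.4324, -0.0102, 0.2796]
tool_rot: [0.901, 0.375, 0.194, 0.1]
ft_force: [0.1, -0.4, -0.2]
grip_width: 0.0425
```

Emit:
move_arm:
  series:
    - [[0.8,1,0,-4,0,7.4,0.5],[0.8,1,0,-4,0,7.4,0.5],[0.8,1,0,-4,0,7.4,0.5],[0.8,1,0,-4,0,7.4,0.5],[0.8,1,0,-4,0,7.4,0.5]]

```text
clock: 2.85
eef_pos: [0.4737, 0.0437, 0.2811]
tool_rot: [0.7, 0.673, 0.149, 0.187]
ft_force: [0.0, -0.3, -0.4]
grip_width: 0.0425
```

Emit:
move_arm:
  series:
    - [[0.5,0.8,0,-4,0,7.4,0.5],[0.5,0.8,0,-4,0,7.4,0.5],[0.5,0.8,0,-4,0,7.4,0.5],[0.5,0.8,0,-4,0,7.4,0.5],[0.5,0.8,0,-4,0,7.4,0.5]]

```text
clock: 3.35
eef_pos: [0.4991, 0.0863, 0.2812]
tool_rot: [0.402, 0.878, 0.082, 0.247]
ft_force: [0.3, -0.3, 0.2]
grip_width: 0.0429
```

```bash
cat >> plan.py <<'E'
F=R.from_euler('z',180,degrees=True)
def rotf(yaw,tilt=0): return rot(yaw,tilt)*F
E
python3 -c "
from plan import *
go(gpt(0,.0097,.13),rotf(.9,30))"
```

```text
t 3.35 p [0.4991 0.0863 0.2812] q [0.4019 0.878  0.0816 0.2471] F [ 0.3 -0.3  0.2] g 0.0429 j [ 0.3  -0.17 -0.37  0.88 -0.2   1.11]
REMAIN cm [ 0.63 -0.51 -1.86] deg [-21.61   1.18  44.23] norms 2.0 49.2
```

Emit:
move_arm:
  series:
    - [[0.1,-0.1,0,-3.8,0.2,7.6,0.5],[0.1,-0.1,0,-3.8,0.2,7.6,0.5],[0.1,-0.1,0,-3.8,0.2,7.6,0.5],[0.1,-0.1,0,-3.8,0.2,7.6,0.5],[0.1,-0.1,0,-3.8,0.2,7.6,0.5]]

```text
clock: 3.85
eef_pos: [0.5033, 0.0831, 0.2807]
tool_rot: [0.047, 0.964, 0.01, 0.261]
ft_force: [-0.3, -0.4, 0.1]
grip_width: 0.0427
```

```bash
python3 -c "
from plan import *
go(gpt(0,.0097,.13),rotf(.9,30))
p,d,P,T=grab('wrist','w1.png');np.save('w1.npy',P)
print(np.isfinite(P[...,0]).mean(),np.nanmin(d[d>0]))"
```

```text
t 3.85 p [0.5033 0.0831 0.2807] q [0.0465 0.9643 0.0101 0.2606] F [-0.3 -0.4  0.1] g 0.0427 j [ 0.25 -0.18 -0.38  0.85 -0.13  0.31]
REMAIN cm [ 0.21 -0.19 -1.81] deg [-2.5   0.22  5.75] norms 1.8 6.3
0.9958648681640625 0.07330604
```

View pics/w1.png

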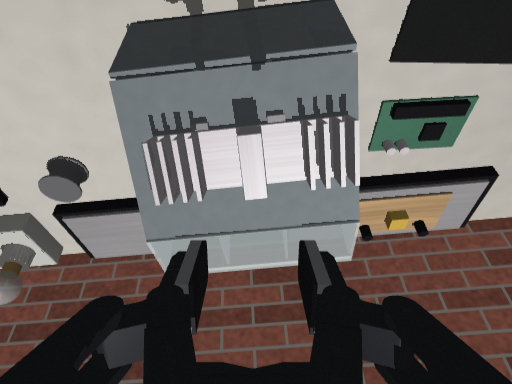

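The wrist view shows the centre block at (252,165), roughly midway between the fingers (200 and 300 px), with the fins either side. I'll refine gauge and block from this cloud.

```bash
cat > blk.py <<'E'
from fit import *
from plan import gpt,rotf,rot,go
def blk(P,x):
    c,s=np.cos(x[2]),np.sin(x[2]);q=P.reshape(-1,3);d=q-[x[0],x[1],.15]
    L=np.c_[d[:,0]*c+d[:,1]*s,-d[:,0]*s+d[:,1]*c,d[:,2]]
    return np.c_[L[:,0]*.866+L[:,2]*.5,L[:,1],-L[:,0]*.5+L[:,2]*.866]
E
python3 - <<'E'
from blk import *
P=np.load('w1.npy')
x=fitg(P)
x=fitg(P,sl=False)
for x in ([.5705,.0725,.0157],x):
    B=blk(P,x)
    m=(abs(B[:,1]-.01)<.03)&(abs(B[:,0])<.05)&(B[:,2]>.041)&(B[:,2]<.055);b=B[m];r=cv2.minAreaRect((b[:,:2]*1000).astype(np.float32));print('block',m.sum(),r,np.median(b[:,2]))
    m=(abs(B[:,1])<.12)&(abs(B[:,0])<.06)&(B[:,2]>.03)&(B[:,2]<.04);b=B[m];print('fins',np.percentile(b[:,1],[0.5,99.5]),np.percentile(b[:,0],[0.5,99.5]))
    m=(abs(B[:,1])<.1)&((abs(B[:,0]-.05)<.015)|(abs(B[:,0]+.06)<.015))&(abs(B[:,2])<.01);b=B[m];A=np.c_[b[:,:2],np.ones(len(b))];print('plate',np.linalg.lstsq(A,b[:,2],rcond=None)[0])
E
```

```text
gauge [0.5695 0.0703 0.0151] deg 0.87 n [7631, 0, 127, 855] 19725 rms 0.0011
gauge [0.5705 0.0705 0.0166] deg 0.95 n [7681, 0, 153, 784] 19555 rms 0.0004
block 1615 ((0.34650230407714844, 11.638465881347656), (56.3426513671875, 19.968286514282227), 0.03404618799686432) 0.047295182647692925
fins [-0.07816032  0.10160452] [-0.02780152  0.02802857]
plate [ 0.00025607 -0.00029844  0.00131203]
block 1615 ((0.4025554656982422, 13.61108684539795), (19.96743392944336, 56.34172058105469), 89.98641967773438) 0.04726445368291265
fins [-0.07619797  0.1035696 ] [-0.02772253  0.02804614]
plate [ 0.00024598 -0.00072144  0.00128664]
```

```bash
python3 -c "
from plan import *
print(gpt(0.0004,.0115,.0155));go(gpt(0.0004,.0115,.08),rotf(.9,30))"
```

```text
[0.56291668 0.08388229 0.163623  ]
t 3.9 p [0.5035 0.0827 0.2808] q [0.045  0.9643 0.0095 0.2607] F [-0.2 -0.2  0.6] g 0.0429 j [ 0.25 -0.18 -0.38  0.85 -0.13  0.3 ]
REMAIN cm [ 2.72  0.07 -6.13] deg [-2.39  0.24  5.6 ] norms 6.7 6.1
```

Emit:
move_arm:
  series:
    - [[0.6,0,-1.3,-1.2,0.1,2.8,0.5],[0.6,0,-1.3,-0.8,0.1,1.9,0.5],[0.6,0,-1.3,-0.4,0,0.9,0.5],[0.6,0,-1.3,0,0,0,0.5],[0.3,0.1,-0.9,0,0,0,0.5]]

```text
clock: 4.4
eef_pos: [0.5319, 0.0836, 0.2211]
tool_rot: [-0.003, 0.965, 0.004, 0.262]
ft_force: [-0.5, -0.7, -0.4]
grip_width: 0.0426
```

```bash
python3 -c "
from plan import *
go(gpt(0.0004,.0115,.0155),rotf(.9,30))"
```

```text
t 4.4 p [0.5319 0.0836 0.2211] q [-0.0032  0.9651  0.0037  0.2617] F [-0.5 -0.7 -0.4] g 0.0426 j [ 0.22 -0.09 -0.47  0.67 -0.1   0.18]
REMAIN cm [ 3.1   0.02 -5.74] deg [-0.32  0.34  0.44] norms 6.5 0.6
```

Emit:
move_arm:
  series:
    - [[0.75,0,-1.4,-0.3,0.3,0.4,0.5],[0.75,0,-1.4,0,0,0,0.5],[0.75,0,-1.4,0,0,0,0.5],[0.6,0,-1.1,0,0,0,0.5],[0.2,0,-0.4,0,0,0,0.5]]

```text
clock: 4.9
eef_pos: [0.5629, 0.0843, 0.1615]
tool_rot: [-0.003, 0.966, 0.003, 0.259]
ft_force: [-0.3, -0.9, 0.4]
grip_width: 0.0426
```

```bash
python3 -c "
from plan import *
go(gpt(0.0004,.0115,.0155),rotf(.9,30))"
```

```text
t 4.9 p [0.5629 0.0843 0.1615] q [-0.0032  0.9659  0.0032  0.2588] F [-0.3 -0.9  0.4] g 0.0426 j [ 0.2   0.04 -0.51  0.5  -0.09  0.17]
REMAIN cm [ 0.   -0.04  0.22] deg [-0.26 -0.    0.45] norms 0.2 0.5
```

Emit:
move_arm:
  series:
    - [[0,0,0.2,0,0,0,0],[0,0,0,0,0,0,0],[0,0,0,0,0,0,0],[0,0,0,0,0,0,0],[0,0,0,0,0,0,0]]

```text
clock: 5.4
eef_pos: [0.5607, 0.0842, 0.1631]
tool_rot: [-0.002, 0.966, 0.003, 0.257]
ft_force: [2.1, -0.2, -3.2]
grip_width: 0.0173
```

Emit:
move_arm:
  series:
    - [[0,0,0,0,0,0,0],[-0.5,0,0.8,0,0,0,0],[-0.6,0,1,0,0,0,0],[-1,0,1.8,0,0,0,0],[-1,0,2,0,0,0,0]]

```text
clock: 5.9
eef_pos: [0.5238, 0.0833, 0.2163]
tool_rot: [-0.002, 0.968, 0.002, 0.251]
ft_force: [0.2, 0.2, -4.0]
grip_width: 0.0174
```

```bash
python3 -c "
from plan import *
p,d,P,T=grab('wrist','w2.png');np.save('w2.npy',P)
p,d,P,T=grab('side','s2.png')
st()"
```

```text
t 6.0 p [0.526  0.0839 0.2201] q [-0.0024  0.9669  0.003   0.255 ] F [ 1.3  0.1 -3.6] g 0.0175 j [ 0.22 -0.09 -0.46  0.69 -0.1   0.19]
```

View pics/w2.png

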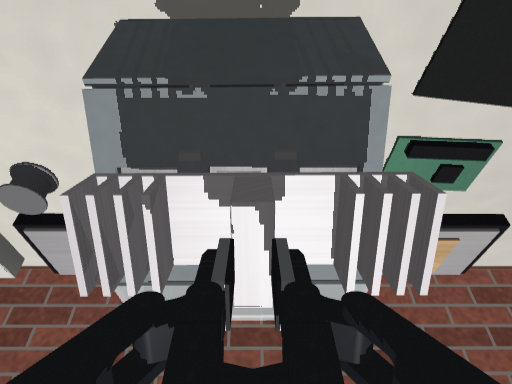

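View pics/s2.png

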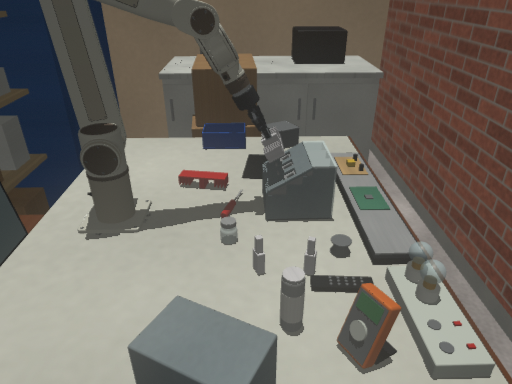

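The sink is held: the block sits between the fingers at (250,250) in the wrist view and the side view shows it clear of the plate. I'll carry it to the mat and level it.

Emit:
move_arm:
  series:
    - [[-0.5,0.5,3,0,1,0,0],[0,2,2.5,0,3,-1,0],[0,3,1,0,4,-1,0],[0,3.5,0,0,4,-1,0],[0,3.5,0,0,4,-1,0]]

```text
clock: 6.5
eef_pos: [0.5129, 0.207, 0.2847]
tool_rot: [0.037, 0.993, -0.007, 0.111]
ft_force: [1.4, 0.1, -4.0]
grip_width: 0.0171
```

Emit:
move_arm:
  series:
    - [[0,3.5,0,0,4,-1,0],[0,3.5,0,0,4,-1,0],[0,3.5,0,0,3,-1,0],[0,3,0,0,2,-1,0],[0,2,0,0,0,0,0]]

```text
clock: 7.0
eef_pos: [0.5154, 0.3717, 0.2813]
tool_rot: [0.072, 0.997, -0.014, -0.007]
ft_force: [-0.4, 0.1, -4.5]
grip_width: 0.0172
```

```bash
python3 -c "
from plan import *
go([.508,.3855,.06],rotf(-6.9,0))
p,d,P,T=grab('wrist','w3.png');np.save('w3.npy',P)
p,d,P,T=grab('top','t3.png');np.save('t3.npy',P)"
```

```text
t 7.0 p [0.5154 0.3717 0.2813] q [ 0.0721  0.9973 -0.0144 -0.0067] F [-0.4  0.1 -4.5] g 0.0172 j [ 0.63  0.56  0.67  1.71 -0.01  0.78]
REMAIN cm [ -0.74   1.38 -22.13] deg [ 1.61 -0.86  1.37] norms 22.2 2.3
```

View pics/w3.png

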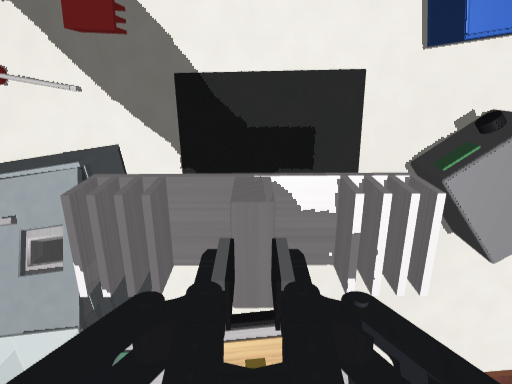

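View pics/t3.png

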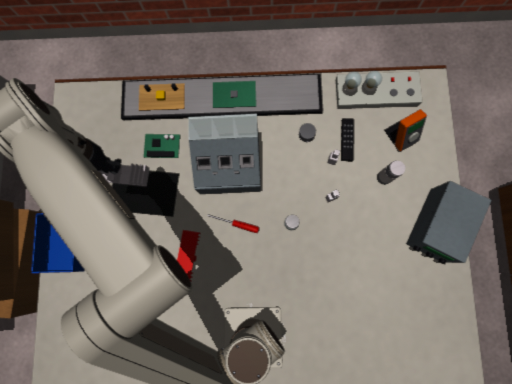

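Wrist view: near mat corners at about (177,72) and (366,68), with the sink covering the rest. Top view: mouths uncovered at (204,161), (225,160), (247,160). I'll check the mat corners and the held sink's offset and level against the tool.

```bash
python3 - <<'E'
from plan import *
P=np.load('w3.npy');im=cv2.imread('pics/w3.png')
z=P[...,2]
m=(im.max(2)<60)&(abs(z)<.02);m[190:]=0;m[:,:160]=0;m[:,385:]=0
m=cv2.morphologyEx(m.astype(np.uint8),cv2.MORPH_OPEN,np.ones((5,5)))>0
q=P[m];print(m.sum(),np.median(q[:,2]))
# front edge: for each column the first row
pts=np.array([P[np.argmax(m[:,c]),c] for c in range(185,360)]);k=np.polyfit(pts[:,1],pts[:,0],1);print('front edge yaw',np.degrees(np.arctan(-k[0])))
L=np.array([P[r,np.argmax(m[r])] for r in range(80,160)]);Rr=np.array([P[r,511-np.argmax(m[r,::-1])] for r in range(80,160)])
yaw=-np.arctan(k[0]);c,s=np.cos(yaw),np.sin(yaw)
f=lambda Q:np.c_[Q[:,0]*c+Q[:,1]*s,-Q[:,0]*s+Q[:,1]*c]
xf=np.median(f(pts)[:,0]);yl=np.median(f(L)[:,1]);yr=np.median(f(Rr)[:,1]);print('width',yl-yr)
u,v=xf+.08,(yl+yr)/2;print('mat centre',u*c-v*s,u*s+v*c)
o=bot.get_obs();T=R.from_quat(o['tool_rot']).as_matrix();Lc=(P.reshape(-1,3)-o['eef_pos'])@T
# sink in tool coords
m=(abs(Lc[:,0])<.06)&(abs(Lc[:,1])<.12)&(Lc[:,2]>-.05)&(Lc[:,2]<.03)
q=Lc[m];
b=q[abs(q[:,1])>.02]
print('z hist',np.histogram(b[:,2],12));
tip=b[(b[:,2]<-.01)];print('fin tops y range',np.percentile(tip[:,1],[.5,99.5]),'x',np.percentile(tip[:,0],[.5,99.5]))
base=b[(b[:,2]>.0)&(b[:,2]<.02)&(abs(b[:,1])<.06)];A=np.c_[base[:,:2],np.ones(len(base))];print('base plane',np.linalg.lstsq(A,base[:,2],rcond=None)[0],len(base))
E
```

```text
18461 0.005349250698757246
front edge yaw -7.1770607207128485
width -0.23722672982017945
mat centre 0.5105592083388967 0.386494013169169
z hist (array([  79,   67,   22,    0, 1118, 9076, 3765, 3381, 2317, 1465, 9534,
        567]), array([-0.04977818, -0.04440894, -0.0390397 , -0.03367047, -0.02830123,
       -0.022932  , -0.01756276, -0.01219353, -0.00682429, -0.00145506,
        0.00391418,  0.00928342,  0.01465265]))
fin tops y range [-0.0899651   0.08940157] x [-0.02841549  0.02756   ]
base plane [ 0.01488403 -0.00110998  0.00742652] 9451
```

Emit:
move_arm:
  series:
    - [[-0.1,0.3,-4.2,0.3,-0.2,0.3,0],[-0.1,0.3,-4.2,0.3,-0.2,0.3,0],[-0.1,0.3,-4.2,0.3,-0.2,0.2,0],[-0.1,0.3,-4.2,0.3,-0.2,0.2,0],[-0.1,0.2,-3.5,0.3,0,0.2,0]]

```text
clock: 7.6
eef_pos: [0.5146, 0.3885, 0.078]
tool_rot: [0.06, 0.998, 0.005, 0.009]
ft_force: [-0.6, 0.6, -4.2]
grip_width: 0.0168
```

```bash
python3 -c "
from plan import *
go([.5105,.3862,.020],rotf(-7,0))"
```

```text
t 7.6 p [0.5146 0.3885 0.078 ] q [0.0601 0.9981 0.0055 0.0088] F [-0.6  0.6 -4.2] g 0.0168 j [ 0.65  0.58  0.19  1.16 -0.    0.77]
REMAIN cm [-0.41 -0.23 -5.8 ] deg [-0.57  1.04 -0.11] norms 5.8 1.2
```

Emit:
move_arm:
  series:
    - [[-0.15,-0.1,-1.5,-0.2,0.5,0,0],[-0.1,-0.1,-1.5,-0.2,0.5,0,0],[-0.1,0,-1.2,-0.1,0.5,0,0],[-0.05,0,-0.8,0,0,0,0],[0,0,-0.3,0,0,0,0]]

```text
clock: 8.1
eef_pos: [0.5096, 0.3832, 0.0196]
tool_rot: [0.061, 0.998, -0.002, -0.007]
ft_force: [-6.1, -2.8, 7.1]
grip_width: 0.0174
```

```bash
python3 -c "
from plan import *
go([.5105,.3862,.020],rotf(-7,-.8))"
```

```text
t 8.1 p [0.5096 0.3832 0.0196] q [ 0.0612  0.9981 -0.0022 -0.0066] F [-6.1 -2.8  7.1] g 0.0174 j [0.64 0.65 0.14 1.08 0.01 0.76]
REMAIN cm [0.09 0.3  0.04] deg [0.3  0.03 0.01] norms 0.3 0.3
```

Contact with the mat, with the sink level and within 3 mm of centre. Release, then retreat straight up.

Emit:
move_arm:
  series:
    - [[0,0,0,0,0,0,0.5],[0,0,0,0,0,0,0.5],[0,0,0,0,0,0,0.5],[0,0,1.5,0,0,0,0.5],[0,0,3,0,0,0,0.5]]

```text
clock: 8.6
eef_pos: [0.5123, 0.3851, 0.0689]
tool_rot: [0.061, 0.998, -0.0, -0.004]
ft_force: [-0.2, -0.8, -0.7]
grip_width: 0.0427
```

Emit:
move_arm:
  series:
    - [[0,0,4,0,0,0,0.5],[0,0,4,0,0,0,0.5],[0,0,4,0,0,0,0.5],[0,0,4,0,0,0,0.5],[-0.5,-1,2,0,0,0,0.5]]

```text
clock: 9.1
eef_pos: [0.5087, 0.377, 0.2638]
tool_rot: [0.06, 0.998, 0.005, 0.002]
ft_force: [0.9, 0.8, 0.6]
grip_width: 0.0426
```

```bash
python3 -c "
from plan import *
st()
p,d,P,T=grab('wrist','w4.png');np.save('w4.npy',P)
p,d,P,T=grab('top','t4.png');np.save('t4.npy',P)"
```

```text
t 9.1 p [0.5087 0.377  0.2638] q [0.0604 0.9982 0.0047 0.0018] F [0.9 0.8 0.6] g 0.0426 j [0.64 0.5  0.54 1.6  0.   0.76]
```

View pics/w4.png

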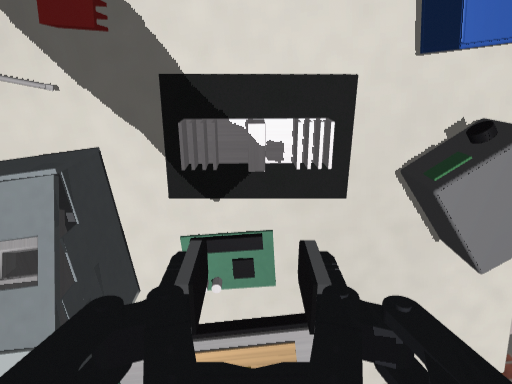

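The sink lies centred on the mat: sink at (256,143), mat spanning (160–357, 73–198). Next I'll go over the gauge to look into the mouths.

Emit:
move_arm:
  series:
    - [[0,-3,2,0,-4,1,0.5],[0,-3.5,1,0,-4,1,0.5],[0,-3.5,0.5,0,-4,1,0.5],[0,-3.5,0.5,0,-4,1,0.5],[-0.5,-3.5,0.5,0,-4,1,0.5]]

```text
clock: 9.7
eef_pos: [0.5066, 0.2059, 0.3009]
tool_rot: [0.012, 0.984, 0.013, 0.179]
ft_force: [0.2, 0.0, -0.1]
grip_width: 0.0426
```

Emit:
move_arm:
  series:
    - [[-0.5,-3.5,0,0,-4,1,0.7],[-0.5,-3.5,0,0,-3,1,0.7],[0,-3.5,0,0,-2,1,0.7],[0,-2,0,0,-1,0,0.7],[0,-1,0,0,0,0,0.7]]

```text
clock: 10.2
eef_pos: [0.491, 0.0639, 0.3003]
tool_rot: [-0.016, 0.963, 0.018, 0.27]
ft_force: [0.4, 0.5, 0.2]
grip_width: 0.0595
```

```bash
python3 -c "
from plan import *
go(gpt(0,0,.13),rotf(.9,30))
p,d,P,T=grab('wrist','w5.png');np.save('w5.npy',P)"
```

```text
t 10.2 p [0.491  0.0639 0.3003] q [-0.0159  0.9626  0.0183  0.2699] F [0.4 0.5 0.2] g 0.0595 j [ 0.15 -0.24 -0.39  0.87 -0.04  0.11]
REMAIN cm [ 1.45  0.76 -3.77] deg [-1.56  1.31 -1.4 ] norms 4.1 2.5
```

View pics/w5.png

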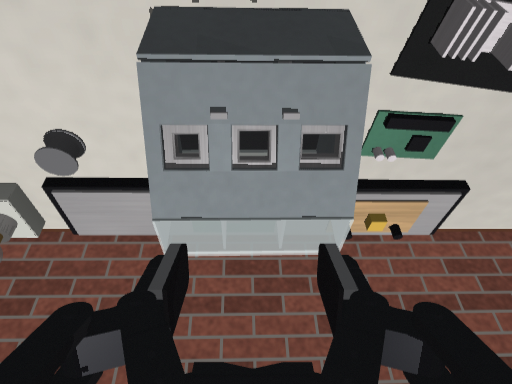

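All three die openings are visible. At (322,145), which is +y, the opening is wide; at (254,145) it is a larger square; at (187,145) it is the smallest. I'll measure them.

```bash
python3 - <<'E'
from blk import *
P=np.load('w5.npy');x=fitg(P,sl=False);fitg(P)
x=[.5705,.0705,np.radians(.93)]
B=blk(P,x)
m=(abs(B[:,1])<.09)&(abs(abs(B[:,0])-.038)<.012)&(abs(B[:,2])<.01);b=B[m];A=np.c_[b[:,:2],np.ones(len(b))];print('plate',np.linalg.lstsq(A,b[:,2],rcond=None)[0])
for y0 in(-.07,0,.07):
    # mouth hole: n<-.004 ; die opening: n<-0.016
    L=B.reshape(384,512,3)
    w=(abs(L[...,1]-y0)<.034)&(abs(L[...,0])<.03)
    pl=w&(L[...,2]>-.003); die=w&(L[...,2]<-.0035)&(L[...,2]>-.013); 
    # y edges of the mouth at rows through centre
    q=L[die&(abs(L[...,0])<.02)];mm=L[die&(abs(L[...,1]-y0)<.02)]
    print(y0,'die median n',np.median(L[die][:,2]),'die y',np.percentile(q[:,1],[1,99])-y0,'al',np.percentile(mm[:,0],[1,99]))
    c=L[die&(abs(L[...,0])<.007)];a=c[c[:,1]<y0][:,1].max()-y0 if (c[:,1]<y0).any() else None;b2=c[c[:,1]>y0][:,1].min()-y0
    c=L[die&(abs(L[...,1]-y0)<.007)];e=c[c[:,0]<0][:,0].max();f=c[c[:,0]>0][:,0].min()
    print('  opening y',np.round([a,b2,b2-a],4),'al',np.round([e,f,f-e],4))
E
```

```text
gauge [0.5705 0.0706 0.0161] deg 0.92 n [7163, 0, 200, 1283] 22783 rms 0.0005
gauge [0.5694 0.0706 0.0153] deg 0.88 n [7124, 0, 206, 1325] 22854 rms 0.0012
plate [-0.00372714 -0.00027067  0.00147459]
-0.07 die median n -0.007236621375370727 die y [-0.020282   0.0249072] al [-0.02086557  0.02391226]
  opening y [-0.0089  0.0149  0.0238] al [-0.0111  0.0126  0.0236]
0 die median n -0.007371616041165751 die y [-0.01991656  0.02586   ] al [-0.02105551  0.0239737 ]
  opening y [-0.0126  0.0186  0.0312] al [-0.0153  0.0159  0.0312]
0.07 die median n -0.007446280579999746 die y [-0.01852927  0.02613923] al [-0.02013641  0.02390222]
  opening y [-0.0164  0.022   0.0384] al [-0.0125  0.0127  0.0252]
```

Openings measured: +y (left) is 25×39 and fits post A; the middle is 31×31 and fits post B; −y (right) is 24×24. Mouth centres are at y≈0.0735 for the middle one. Going to post A now.

Emit:
move_arm:
  series:
    - [[-0.2,-4,0,0,5,-1,0.5],[-0.2,-4,0,0,5,-1,0.5],[-0.2,-4,0,0,5,-1,0.5],[-0.2,-4,0,0,5,-1,0.5],[-0.2,-4,0,0,4,-1,0.5]]

```text
clock: 10.75
eef_pos: [0.4769, -0.1357, 0.2999]
tool_rot: [0.025, 0.998, 0.013, 0.059]
ft_force: [0.0, 0.2, 1.1]
grip_width: 0.0426
```

Emit:
move_arm:
  series:
    - [[-0.2,-4,0,0,3,-2,0.5],[-0.2,-4,-1,0,2,-2,0.5],[0,-3,-2,0,1,-2,0.5],[0,-2,-2,0,0,-2,0.5],[0,0,0,0,0,0,0.5]]

```text
clock: 11.25
eef_pos: [0.4771, -0.2749, 0.2447]
tool_rot: [0.1, 0.995, 0.009, 0.005]
ft_force: [-0.1, -0.2, -0.2]
grip_width: 0.0426
```

```bash
python3 -c "
from plan import *
go([.4665,-.2885,.18],rotf(-8,0))
p,d,P,T=grab('wrist','w6.png');np.save('w6.npy',P)"
```

```text
t 11.25 p [ 0.4771 -0.2749  0.2447] q [0.1002 0.9949 0.0087 0.0046] F [-0.1 -0.2 -0.2] g 0.0426 j [-0.53  0.33  0.23  1.47  0.02 -0.33]
REMAIN cm [-1.06 -1.36 -6.47] deg [-0.96  0.59  3.5 ] norms 6.7 3.7
```

View pics/w6.png

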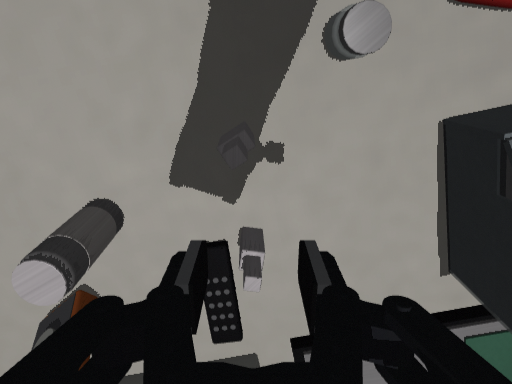

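Post A stands in the arm's shadow at (237,148) and post B at (252,260). I'll measure both tops from the depth.

```bash
python3 - <<'E'
from h import *
P=np.load('w6.npy');im=cv2.imread('pics/w6.png')
c=cv2.convertScaleAbs(cv2.resize(im[100:300,180:320],None,fx=4,fy=4)[:560],alpha=1.8);cv2.imwrite('pics/w6c.png',c)
for n,(x,y) in dict(a=(.4665,-.2885),b=(.603,-.299)).items():
    near=(np.hypot(P[...,0]-x,P[...,1]-y)<.03)
    for lo,hi in((.058,.072),(.1,.12)):
        m=near&(P[...,2]>lo)&(P[...,2]<hi);q=(P[m][:,:2]*1000).astype(np.float32)
        r=cv2.minAreaRect(q);print(n,lo,m.sum(),np.round(r[0],1),np.round(r[1],1),round(r[2],1),np.median(P[m][:,2]).round(4))
E
```

```text
a 0.058 338 [ 466.7 -287.1] [22.1 36.2] 20.9 0.0659
a 0.1 424 [ 466.7 -287. ] [18.1 18.3] 21.6 0.1111
b 0.058 330 [ 603.1 -297.8] [28.  27.9] 70.8 0.066
b 0.1 347 [ 603.2 -297.8] [18.  18.7] 70.4 0.1109
```

View pics/w6c.png

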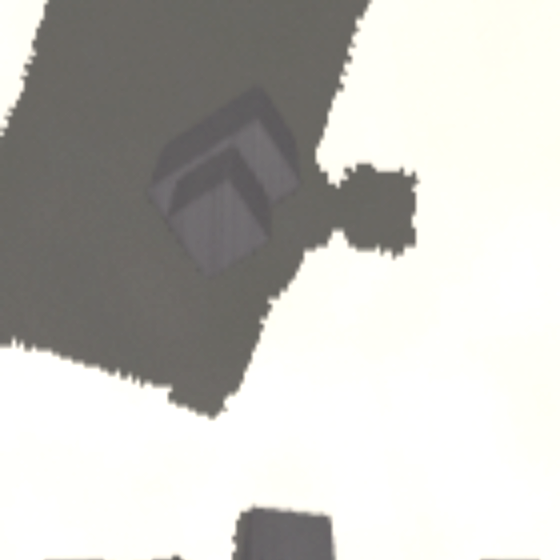

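```bash
sed -i 's/^G=.*/G=[0.5705,0.0735,np.radians(.93)]/' plan.py; python3 -c "
from plan import *
go([.4667,-.287,.14],rotf(21.2,0))"
```

```text
t 11.3 p [ 0.4775 -0.2739  0.2461] q [0.0994 0.995  0.0087 0.0054] F [-0.7  0.7  0.6] g 0.043 j [-0.53  0.33  0.23  1.47  0.02 -0.33]
REMAIN cm [ -1.08  -1.31 -10.61] deg [-1.11  0.43 32.6 ] norms 10.7 32.6
```

Emit:
move_arm:
  series:
    - [[-0.2,-0.3,-2,-0.2,0.1,7,0.5],[-0.2,-0.3,-2.2,-0.2,0.1,7,0.5],[-0.2,-0.3,-2.2,-0.2,0.1,7,0.5],[-0.2,-0.2,-2.2,-0.2,0.1,7,0.5],[-0.2,-0.2,-1.5,-0.2,0,4,0.5]]

```text
clock: 11.8
eef_pos: [0.4736, -0.283, 0.1503]
tool_rot: [-0.195, 0.981, -0.002, 0.007]
ft_force: [-0.4, -0.4, -0.4]
grip_width: 0.043
```

```bash
python3 -c "
from plan import *
go([.4667,-.287,.074],rotf(21.2,0))"
```

```text
t 11.8 p [ 0.4736 -0.283   0.1503] q [-0.1947  0.9808 -0.0015  0.0071] F [-0.4 -0.4 -0.4] g 0.043 j [-0.54  0.36  0.03  1.22  0.01 -0.93]
REMAIN cm [-0.69 -0.4  -7.63] deg [ 0.02  0.84 -1.25] norms 7.7 1.5
```

Emit:
move_arm:
  series:
    - [[-0.3,-0.2,-1,0,0.5,-0.7,0.5],[-0.3,-0.15,-1.8,0,0.3,-0.5,0.5],[-0.1,-0.1,-1.8,0,0,0,0.5],[-0.05,0,-1.6,0,0,0,0.5],[0,0,-0.9,0,0,0,0.5]]

```text
clock: 12.3
eef_pos: [0.4703, -0.2839, 0.0821]
tool_rot: [-0.184, 0.983, -0.003, 0.003]
ft_force: [-0.4, -0.9, -0.5]
grip_width: 0.043
```

```bash
python3 -c "
from plan import *
go([.4667,-.287,.074],rotf(21.2,0))"
```

```text
t 12.3 p [ 0.4703 -0.2839  0.0821] q [-0.1838  0.9829 -0.0026  0.0033] F [-0.4 -0.9 -0.5] g 0.043 j [-0.54  0.41 -0.08  1.07  0.   -0.91]
REMAIN cm [-0.36 -0.31 -0.81] deg [0.22 0.43 0.01] norms 0.9 0.5
```

Emit:
move_arm:
  series:
    - [[-0.4,-0.35,-0.5,0,0.2,0,0.5],[-0.2,-0.15,-0.4,0,0,0,0.5],[0,0,0,0,0,0,0.5],[0,0,0,0,0,0,0.5],[0,0,0,0,0,0,0.5]]

```text
clock: 12.8
eef_pos: [0.4659, -0.289, 0.075]
tool_rot: [-0.184, 0.983, -0.003, 0.003]
ft_force: [0.1, 0.2, 0.2]
grip_width: 0.0425
```

```bash
python3 -c "
from plan import *
go([.4667,-.287,.074],rotf(21.2,0))"
```

```text
t 12.8 p [ 0.4659 -0.289   0.075 ] q [-0.1836  0.983  -0.0034  0.0028] F [0.1 0.2 0.2] g 0.0425 j [-0.55  0.42 -0.1   1.05 -0.   -0.92]
REMAIN cm [ 0.08  0.2  -0.1 ] deg [0.33 0.39 0.05] norms 0.2 0.5
```

Emit:
move_arm:
  series:
    - [[0.05,0.2,-0.1,0,0.3,0,0.5],[0,0,0,0,0,0,0],[0,0,0,0,0,0,0],[0,0,0,0,0,0,0],[0,0,0,0,0,0,0]]

```text
clock: 13.3
eef_pos: [0.4675, -0.2874, 0.0753]
tool_rot: [-0.183, 0.983, -0.004, 0.001]
ft_force: [-0.2, 0.2, -0.5]
grip_width: 0.0159
```

```bash
python3 -c "
from plan import *
st()"
```

```text
t 13.3 p [ 0.4675 -0.2874  0.0753] q [-0.1834  0.983  -0.0039  0.0011] F [-0.2  0.2 -0.5] g 0.0159 j [-0.55  0.42 -0.09  1.05 -0.   -0.92]
```

Post A is gripped. Lift and carry it to the left (+y) mouth.

Emit:
move_arm:
  series:
    - [[0,0,1.5,0,0,0,0],[0,0,4,0,0,0,0],[0,0,5,0,0,0,0],[0,2,5,0,-2,-3,0],[0,4,4,0,-3,-3,0]]

```text
clock: 13.8
eef_pos: [0.4616, -0.2306, 0.2582]
tool_rot: [-0.128, 0.991, -0.004, 0.037]
ft_force: [1.5, 0.6, -1.3]
grip_width: 0.0162
```

Emit:
move_arm:
  series:
    - [[0,4,3,0,-4,-3,0],[0,4,2,0,-4,-3,0],[0,4,1,0,-4,-3,0],[0,4,0,0,-4,-2,0],[0,4,0,0,-4,-1,0]]

```text
clock: 14.3
eef_pos: [0.4634, -0.0269, 0.3272]
tool_rot: [-0.013, 0.975, -0.028, 0.22]
ft_force: [0.6, 0.5, -1.4]
grip_width: 0.0158
```

```bash
python3 -c "
from plan import *
go(gpt(0,.07,.107),rotf(.93,30))"
```

```text
t 14.3 p [ 0.4634 -0.0269  0.3272] q [-0.0128  0.9749 -0.0277  0.2203] F [ 0.6  0.5 -1.4] g 0.0158 j [-0.03 -0.23 -0.26  1.09 -0.03 -0.07]
REMAIN cm [ 5.25 16.95 -8.46] deg [ 3.49 -4.5   0.34] norms 19.7 5.7
```

Emit:
move_arm:
  series:
    - [[1,4,0,0.7,-1,0,0],[1,4,0,0.7,-1,0,0],[1,3.5,-0.5,0.7,-1,0,0],[1,3,-1,0.7,-1,0,0],[0.5,2,-1,0.7,-0.5,0,0]]

```text
clock: 14.8
eef_pos: [0.5019, 0.1472, 0.301]
tool_rot: [-0.006, 0.965, 0.004, 0.261]
ft_force: [0.6, 0.2, -1.9]
grip_width: 0.0155
```

```bash
python3 -c "
from plan import *
go(gpt(0,.07,.107),rotf(.93,30))"
```

```text
t 14.8 p [0.5019 0.1472 0.301 ] q [-0.0064  0.9654  0.0043  0.2608] F [ 0.6  0.2 -1.9] g 0.0155 j [ 0.4  -0.14 -0.3   0.92 -0.19  0.34]
REMAIN cm [ 1.4  -0.46 -5.84] deg [-0.29  0.24  0.09] norms 6.0 0.4
```

Emit:
move_arm:
  series:
    - [[0.4,-0.1,-1.5,-0.1,0.1,0,0],[0.4,-0.1,-1.5,-0.1,0.1,0,0],[0.3,-0.1,-1.3,0,0,0,0],[0.2,-0.1,-0.9,0,0,0,0],[0,0,0,0,0,0,0]]

```text
clock: 15.3
eef_pos: [0.51, 0.1462, 0.2403]
tool_rot: [-0.011, 0.967, 0.002, 0.253]
ft_force: [0.0, 0.4, -1.8]
grip_width: 0.0157
```

```bash
cat > pc.py <<'E'
from plan import *
def chk(fn,tip):
    # held post's shank sides in tool coordinates from the wrist cloud
    p,d,P,T=grab('wrist',fn);o=bot.get_obs();M=R.from_quat(o['tool_rot']).as_matrix()
    L=(P.reshape(-1,3)-o['eef_pos'])@M
    for lo,hi in((.012,.03),(.03,.05),(.05,.07)):
        q=L[(abs(L[:,0])<.03)&(abs(L[:,1])<.03)&(L[:,2]>lo)&(L[:,2]<hi)]
        if len(q)<20: print('few',len(q));continue
        print('tool z',lo,hi,len(q),'y',np.round(np.percentile(q[:,1],[1,99])*1000,1),'x',np.round(np.percentile(q[:,0],[1,50,99])*1000,1))
    return P
E
python3 -c "
from pc import *
go(gpt(0,.07,.107),rotf(.93,30))
P=chk('w7.png',0);np.save('w7.npy',P)"
```

```text
t 15.3 p [0.51   0.1462 0.2403] q [-0.0113  0.9674  0.0023  0.2529] F [ 0.   0.4 -1.8] g 0.0157 j [ 0.39 -0.09 -0.41  0.77 -0.18  0.32]
REMAIN cm [ 0.59 -0.36  0.23] deg [ 0.09 -0.7  -0.39] norms 0.7 0.8
tool z 0.012 0.03 632 y [-16.9  18.5] x [ 9.  11.9 12.4]
tool z 0.03 0.05 530 y [-16.3  18.3] x [11.1 12.  12.5]
tool z 0.05 0.07 412 y [-16.2  18.4] x [11.  12.1 12.6]
```

View pics/w7.png

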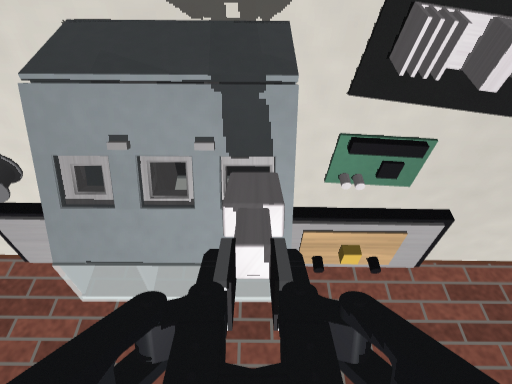

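Post A is held straight: shank y −16.3…18.4 mm and front face x 12 mm in the tool frame, so it is about 1 mm off in each. In the picture its foot at (250,190) is just above the +y mouth. I'll correct and approach.

```bash
python3 -c "
from pc import *
print(gpt(.0011,.0688,.107)); go(gpt(.0011,.0688,.087),rotf(.93,30))"
```

```text
[0.51684284 0.14143805 0.243212  ]
t 15.35 p [0.5103 0.1463 0.2412] q [-0.0112  0.9673  0.0024  0.2535] F [-0.7  0.8 -2.2] g 0.0157 j [ 0.39 -0.09 -0.41  0.77 -0.18  0.32]
REMAIN cm [ 1.66 -0.47 -1.53] deg [ 0.07 -0.63 -0.39] norms 2.3 0.7
```

Emit:
move_arm:
  series:
    - [[0.9,-0.5,-0.3,0,-0.6,-0.4,0],[0.5,0,-0.8,0,0,0,0],[0.3,0,-0.5,0,0,0,0],[0,0,0,0,0,0,0],[0,0,0,0,0,0,0]]

```text
clock: 15.85
eef_pos: [0.5302, 0.1407, 0.2265]
tool_rot: [-0.007, 0.965, 0.002, 0.261]
ft_force: [0.3, 0.1, -0.8]
grip_width: 0.0156
```

```bash
python3 -c "
from pc import *
go(gpt(.0011,.0688,.087),rotf(.93,30))"
```

```text
t 15.85 p [0.5302 0.1407 0.2265] q [-0.0068  0.9653  0.002   0.2609] F [ 0.3  0.1 -0.8] g 0.0156 j [ 0.36 -0.06 -0.42  0.7  -0.17  0.3 ]
REMAIN cm [-0.34  0.09 -0.06] deg [-0.02  0.24  0.12] norms 0.4 0.3
```

Emit:
move_arm:
  series:
    - [[-0.3,0.1,-0.1,0,0.2,0.1,0],[0,0,0,0,0,0,0],[0,0,0,0,0,0,0],[0,0,0,0,0,0,0],[0,0,0,0,0,0,0]]

```text
clock: 16.35
eef_pos: [0.527, 0.1422, 0.2264]
tool_rot: [-0.008, 0.966, 0.003, 0.26]
ft_force: [-0.2, 0.4, -1.1]
grip_width: 0.0156
```

```bash
python3 -c "
from pc import *
go(gpt(.0011,.0688,.087),rotf(.93,30))"
```

```text
t 16.35 p [0.527  0.1422 0.2264] q [-0.0079  0.9657  0.0026  0.2597] F [-0.2  0.4 -1.1] g 0.0156 j [ 0.37 -0.06 -0.42  0.71 -0.17  0.31]
REMAIN cm [-0.02 -0.06 -0.05] deg [-0.05  0.1  -0.02] norms 0.1 0.1
```

Emit:
move_arm:
  series:
    - [[0.2,-0.05,-0.35,0,0,0,0],[0.2,0,-0.35,0,0,0,0],[0.2,0,-0.35,0,0,0,0],[0.2,0,-0.35,0,0,0,0],[0,0,0,0,0,0,0]]

```text
clock: 16.85
eef_pos: [0.5357, 0.1416, 0.211]
tool_rot: [-0.008, 0.966, 0.003, 0.26]
ft_force: [0.7, 0.1, -1.7]
grip_width: 0.0159
```

```bash
python3 -c "
from pc import *
go(gpt(.0011,.0688,.087-.0160),rotf(.93,30))"
```

```text
t 16.85 p [0.5357 0.1416 0.211 ] q [-0.0079  0.9657  0.0026  0.2596] F [ 0.7  0.1 -1.7] g 0.0159 j [ 0.36 -0.03 -0.44  0.66 -0.17  0.3 ]
REMAIN cm [-0.09  0.01  0.1 ] deg [-0.05  0.09 -0.02] norms 0.1 0.1
```

Emit:
move_arm:
  series:
    - [[0.1,0,-0.25,0,0,0,0],[0.15,0,-0.25,0,0,0,0],[0.15,0,-0.25,0,0,0,0],[0.15,0,-0.25,0,0,0,0],[0,0,0,0,0,0,0]]

```text
clock: 17.35
eef_pos: [0.5417, 0.1416, 0.1998]
tool_rot: [-0.008, 0.966, 0.002, 0.259]
ft_force: [-0.5, 0.7, -1.5]
grip_width: 0.0159
```

```bash
python3 -c "
from pc import *
go(gpt(.0011,.0688,.087-.028),rotf(.93,30))"
```

```text
t 17.35 p [0.5417 0.1416 0.1998] q [-0.0079  0.9657  0.0025  0.2594] F [-0.5  0.7 -1.5] g 0.0159 j [ 0.35 -0.01 -0.45  0.63 -0.17  0.29]
REMAIN cm [-0.08  0.03  0.18] deg [-0.04  0.07 -0.02] norms 0.2 0.1
```

The foot is 20 mm below the face with no resistance, so it's in its die. I'll go 18 mm deeper, then let go.

Emit:
move_arm:
  series:
    - [[0.2,0,-0.4,0,0,0,0],[0.2,0,-0.4,0,0,0,0],[0.2,0,-0.4,0,0,0,0],[0.2,0,-0.35,0,0,0,0],[0,0,0,0,0,0,0]]

```text
clock: 17.85
eef_pos: [0.5504, 0.1416, 0.1829]
tool_rot: [-0.008, 0.966, 0.002, 0.259]
ft_force: [-0.4, -0.4, -1.4]
grip_width: 0.0158
```

```bash
python3 -c "
from pc import *
go(gpt(.0011,.0688,.04),rotf(.93,30))"
```

```text
t 17.85 p [0.5504 0.1416 0.1829] q [-0.0079  0.9657  0.0025  0.2593] F [-0.4 -0.4 -1.4] g 0.0158 j [ 0.35  0.02 -0.47  0.58 -0.16  0.29]
REMAIN cm [-0.    0.04  0.23] deg [-0.04  0.06 -0.02] norms 0.2 0.1
```

Emit:
move_arm:
  series:
    - [[0,0,0,0,0,0,0.8],[0,0,0,0,0,0,0.8],[0,0,0,0,0,0,0.8],[0,0,0,0,0,0,0.8],[-0.5,0,1,0,0,0,0.8]]

```text
clock: 18.35
eef_pos: [0.5465, 0.1417, 0.1941]
tool_rot: [-0.008, 0.965, 0.003, 0.26]
ft_force: [-1.3, 0.5, -0.3]
grip_width: 0.0681
```

Emit:
move_arm:
  series:
    - [[-1.2,0,2.2,0,0,0,0.8],[-1.5,0,2.5,0,0,0,0.8],[-1.5,-0.5,2.8,0,0,0,0.6],[-1.5,-0.5,2.8,0,0,0,0.6],[-0.5,-1,1,0,0,0,0.5]]

```text
clock: 18.85
eef_pos: [0.4804, 0.1216, 0.3146]
tool_rot: [-0.008, 0.965, 0.003, 0.261]
ft_force: [1.1, -0.4, 0.6]
grip_width: 0.0429
```

```bash
python3 -c "
from pc import *
st()
p,d,P,T=grab('wrist','w8.png');np.save('w8.npy',P)
p,d,P,T=grab('top','t8.png')
cv2.imwrite('pics/t8c.png',cv2.resize(p[100:220,100:350,::-1],None,fx=3,fy=3,interpolation=cv2.INTER_CUBIC))"
```

```text
t 18.85 p [0.4804 0.1216 0.3146] q [-0.0083  0.9652  0.0032  0.2614] F [ 1.1 -0.4  0.6] g 0.0429 j [ 0.36 -0.21 -0.32  0.96 -0.17  0.3 ]
```

View pics/w8.png

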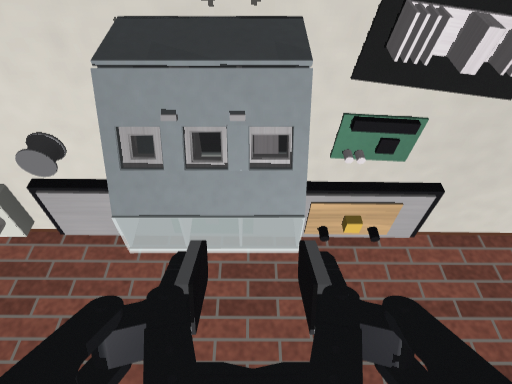

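View pics/t8c.png

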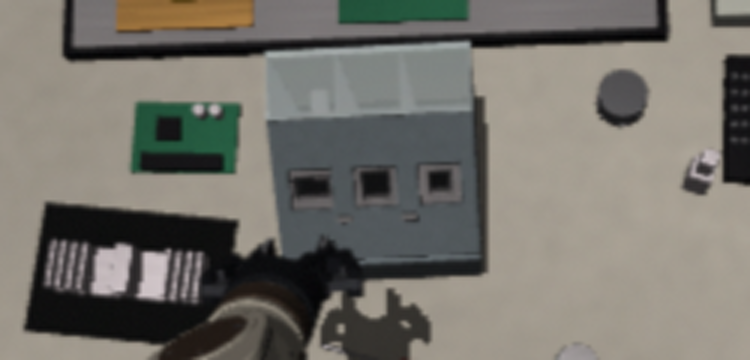

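Post A slid through: the top view shows its end in the left bay at (318,98), and the wrist view shows it under the +y die at (270,148). On to post B.

Emit:
move_arm:
  series:
    - [[0,-4,0,0,4,-2,0.5],[0,-4.5,0,0,4,-2,0.5],[0.5,-4.5,0,0,4,-2,0.5],[1,-4.5,0,0,4,-2,0.5],[1.5,-4.5,0,0,4,-2,0.5]]

```text
clock: 19.45
eef_pos: [0.5066, -0.098, 0.3131]
tool_rot: [0.073, 0.994, -0.014, 0.085]
ft_force: [1.5, 0.3, 1.6]
grip_width: 0.0425
```

Emit:
move_arm:
  series:
    - [[1.8,-4,-0.5,0,4,-2,0.5],[1.8,-4,-2,0,3,-2,0.5],[1.8,-4,-2.5,0,3,-2,0.5],[1.5,-3.5,-2.5,0,0,-2,0.5],[1,-2,-1.5,0,0,-2,0.5]]

```text
clock: 19.95
eef_pos: [0.5904, -0.2818, 0.2165]
tool_rot: [0.164, 0.986, -0.025, -0.008]
ft_force: [0.1, 0.6, 0.3]
grip_width: 0.0427
```

```bash
python3 -c "
from plan import *
go([.6032,-.2978,.14],rotf(-19.5,0))"
```

```text
t 19.95 p [ 0.5904 -0.2818  0.2165] q [ 0.1636  0.9862 -0.0247 -0.0079] F [0.1 0.6 0.3] g 0.0427 j [-0.42  0.56  0.52  1.53 -0.05 -0.09]
REMAIN cm [ 1.28 -1.6  -7.65] deg [ 2.64 -1.37 -0.66] norms 7.9 3.0
```

Emit:
move_arm:
  series:
    - [[0.3,-0.5,-1.5,1,-0.5,-0.3,0.5],[0.4,-0.5,-2,0.9,-0.5,-0.3,0.5],[0.3,-0.4,-2,0.7,-0.4,0,0.5],[0.2,-0.2,-1.8,0,0,0,0.5],[0,0,0,0,0,0,0.5]]

```text
clock: 20.45
eef_pos: [0.6007, -0.3008, 0.1253]
tool_rot: [0.173, 0.985, 0.003, -0.008]
ft_force: [-0.3, 0.8, -1.0]
grip_width: 0.043
```

```bash
python3 -c "
from plan import *
go([.6032,-.2978,.075],rotf(-19.5,0))"
```

```text
t 20.45 p [ 0.6007 -0.3008  0.1253] q [ 0.1726  0.985   0.0029 -0.0085] F [-0.3  0.8 -1. ] g 0.043 j [-0.46  0.64  0.42  1.37  0.   -0.12]
REMAIN cm [ 0.25  0.3  -5.03] deg [-0.49 -0.9   0.37] norms 5.0 1.1
```

Emit:
move_arm:
  series:
    - [[0.25,0.3,-0.6,-0.4,-0.8,0.3,0.5],[0,0,-1.2,0,0,0,0.5],[0,0,-1.3,0,0,0,0.5],[0,0,-1.2,0,0,0,0.5],[0,0,-0.3,0,0,0,0.5]]

```text
clock: 20.95
eef_pos: [0.6036, -0.297, 0.076]
tool_rot: [0.17, 0.985, 0.001, -0.002]
ft_force: [-0.7, 0.7, -1.1]
grip_width: 0.0429
```

```bash
python3 -c "
from plan import *
go([.6032,-.2978,.075],rotf(-19.5,0))"
```

```text
t 20.95 p [ 0.6036 -0.297   0.076 ] q [ 1.697e-01  9.855e-01  6.000e-04 -1.600e-03] F [-0.7  0.7 -1.1] g 0.0429 j [-0.46  0.66  0.32  1.24  0.   -0.12]
REMAIN cm [-0.04 -0.08 -0.1 ] deg [-0.1  -0.17  0.05] norms 0.1 0.2
```

Emit:
move_arm:
  series:
    - [[0,-0.1,-0.1,0,0,0,0],[0,0,0,0,0,0,0],[0,0,0,0,0,0,0],[0,0,0,0,0,0,0],[0,0,0.5,0,0,0,0]]

```text
clock: 21.45
eef_pos: [0.6029, -0.2979, 0.079]
tool_rot: [0.17, 0.985, 0.001, -0.003]
ft_force: [0.2, -1.3, -1.5]
grip_width: 0.0158
```

Emit:
move_arm:
  series:
    - [[0,0,3,0,0,0,0],[-0.5,0,4.5,0,0,0,0],[-1,0.5,4.5,0,-1,1,0],[-1.5,1,4.5,0,-2,2,0],[-2,2,4,0,-3,3,0]]

```text
clock: 21.95
eef_pos: [0.5491, -0.2609, 0.2808]
tool_rot: [0.116, 0.992, 0.012, 0.042]
ft_force: [0.3, -0.2, -0.6]
grip_width: 0.016
```

```bash
python3 -c "
from plan import *
go(gpt(0,0,.15),rotf(.93,30))"
```

```text
t 21.95 p [ 0.5491 -0.2609  0.2808] q [0.1159 0.9923 0.0117 0.0419] F [ 0.3 -0.2 -0.6] g 0.016 j [-0.47  0.39  0.4   1.51  0.05 -0.24]
REMAIN cm [-5.36 33.32 -0.09] deg [ -4.57 -25.1   13.53] norms 33.7 28.9
```

Emit:
move_arm:
  series:
    - [[-2,2,2,-0.5,-3,2,0],[-1.8,3,1.5,-0.5,-3.5,2,0],[-1.2,4,0.5,-0.5,-4,2,0],[-0.5,4.5,0,-0.5,-4,2,0],[0,4.5,0,-0.5,-4,2,0]]

```text
clock: 22.45
eef_pos: [0.4928, -0.0805, 0.336]
tool_rot: [0.025, 0.975, 0.008, 0.219]
ft_force: [1.1, 0.4, -2.0]
grip_width: 0.0159
```

```bash
python3 -c "
from plan import *
go(gpt(0,0,.15),rotf(.93,30))"
```

```text
t 22.45 p [ 0.4928 -0.0805  0.336 ] q [0.0253 0.9754 0.0077 0.219 ] F [ 1.1  0.4 -2. ] g 0.0159 j [-0.23 -0.15 -0.17  1.11  0.1  -0.15]
REMAIN cm [ 0.27 15.28 -5.61] deg [-1.56 -4.71  3.51] norms 16.3 6.1
```

Emit:
move_arm:
  series:
    - [[0,3.5,-0.3,-0.3,-1,0.8,0],[0,3.5,-1,-0.3,-1,0.8,0],[0.2,3,-1.5,-0.3,-1,0.8,0],[0.4,2.5,-2,-0.3,-1,0.6,0],[0.4,1.3,-2,-0.2,-0.4,0.4,0]]

```text
clock: 22.95
eef_pos: [0.4971, 0.0656, 0.2743]
tool_rot: [-0.009, 0.964, 0.005, 0.265]
ft_force: [0.3, -0.5, -3.0]
grip_width: 0.0158
```

```bash
python3 -c "
from pc import *
go(gpt(0,0,.110),rotf(.93,30))
P=chk('w9.png',0);np.save('w9.npy',P)"
```

```text
t 22.95 p [0.4971 0.0656 0.2743] q [-0.0094  0.9642  0.0049  0.2651] F [ 0.3 -0.5 -3. ] g 0.0158 j [ 0.18 -0.21 -0.43  0.82 -0.08  0.14]
REMAIN cm [ 1.84  0.7  -2.9 ] deg [-0.27  0.75 -0.25] norms 3.5 0.8
tool z 0.012 0.03 439 y [-14.   12.9] x [7.3 8.5 9.1]
tool z 0.03 0.05 380 y [-14.1  12.8] x [7.3 8.4 8.9]
tool z 0.05 0.07 273 y [-14.3  12.5] x [7.1 8.3 8.8]
```

View pics/w9.png

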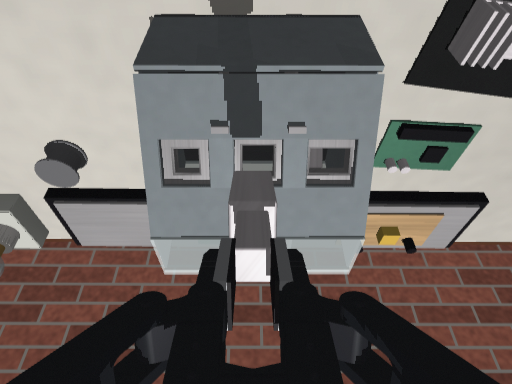

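Post B is in the grip, in front of the middle mouth (258,155). The front face reads x=8.4 mm where I expected about 14, so I'll check that against the stem before inserting.

```bash
python3 - <<'E'
from plan import *
poses={'w7':([.5103,.1463,.2412],[-0.0112,.9673,.0024,.2535]),'w9':([.4971,.0656,.2743],[-.0094,.9642,.0049,.2651])}
for k,(p,q) in poses.items():
    P=np.load(k+'.npy');M=R.from_quat(q).as_matrix();L=(P.reshape(-1,3)-p)@M
    for lo in np.arange(-.045,.085,.01):
        s=L[(abs(L[:,0])<.03)&(abs(L[:,1])<.008)&(L[:,2]>lo)&(L[:,2]<lo+.01)]
        if len(s): print(k,round(lo,3),len(s),np.round(np.percentile(s[:,0],[1,25,50,75,99])*1000,1))
E
```

```text
w7 -0.045 768 [-7.8 -2.8  1.9  5.8 10.8]
w7 -0.035 812 [-8.1 -0.6  8.   9.5 10.4]
w7 -0.025 294 [ 9.   9.4  9.6  9.8 10.3]
w7 -0.015 245 [ 9.   9.5  9.7  9.9 10.2]
w7 -0.005 213 [ 9.1  9.6  9.8  9.9 10.3]
w7 0.005 277 [ 9.3  9.8 10.7 11.7 12.3]
w7 0.015 163 [11.4 11.7 11.9 12.1 12.5]
w7 0.025 137 [11.5 11.8 12.  12.1 12.6]
w7 0.035 120 [11.7 11.9 12.1 12.2 12.6]
w7 0.045 106 [11.7 12.  12.1 12.3 12.6]
w7 0.055 93 [11.8 12.  12.2 12.3 12.5]
w7 0.065 57 [11.7 12.1 12.2 12.3 12.7]
w9 -0.045 1257 [-9.5 -4.5  0.1  4.6 10. ]
w9 -0.035 351 [ 7.   7.6  7.9  8.1 10.1]
w9 -0.025 296 [7.2 7.7 7.9 8.1 8.7]
w9 -0.015 253 [7.2 7.7 7.9 8.  8.4]
w9 -0.005 207 [7.2 7.7 7.9 8.  8.4]
w9 0.005 416 [ 7.2  8.8 11.  12.6 13.2]
w9 0.015 150 [12.4 12.8 12.9 13.1 13.4]
w9 0.025 132 [12.5 12.8 13.  13.1 13.5]
w9 0.035 118 [12.5 12.8 12.9 13.1 13.3]
w9 0.045 101 [12.6 12.9 13.  13.1 13.4]
w9 0.055 93 [12.5 12.9 13.  13.1 13.5]
w9 0.065 47 [12.5 12.9 13.  13.1 13.3]
```

```bash
python3 - <<'E'
import re
s=open('pc.py').read().replace("p,d,P,T=grab('wrist',fn);o=bot.get_obs()","o=bot.get_obs();p,d,P,T=grab('wrist',fn)");open('pc.py','w').write(s)
from plan import *
from blk import blk
p,q=([.4971,.0656,.2743],[-.0094,.9642,.0049,.2651])
P=np.load('w9.npy');M=R.from_quat(q).as_matrix();L=(P.reshape(-1,3)-p)@M
for lo in(.015,.035,.055):
    s=L[(abs(L[:,0]-.012)<.006)&(abs(L[:,1])<.03)&(L[:,2]>lo)&(L[:,2]<lo+.01)];print(np.round(np.percentile(s[:,1],[.3,99.7])*1000,1))
B=blk(P,[.5705,.0735,np.radians(.93)]).reshape(384,512,3)
for y0 in(-.07,.07):
    die=(abs(B[...,1]-y0)<.03)&(abs(B[...,0])<.022)&(B[...,2]<-.0035)&(B[...,2]>-.013)
    c=B[die&(abs(B[...,0])<.007)];a=c[c[:,1]<y0][:,1].max()-y0;b=c[c[:,1]>y0][:,1].min()-y0
    c=B[die&(abs(B[...,1]-y0)<.007)];print(y0,'y centre',(a+b)/2,b-a,'al',(c[c[:,0]<0][:,0].max()+c[c[:,0]>0][:,0].min())/2)
go(gpt(0,0,.11),rotf(.93,30))
E
```

```text
[-13.3  14.2]
[-13.5  14. ]
[-13.4  13.9]
-0.07 y centre 0.0001474122419549695 0.023828643581392556 al 0.00015092125594405852
0.07 y centre -0.00019906768620897575 0.0388251364083082 al 0.0004996986635703348
t 23.0 p [0.495  0.0665 0.2695] q [-0.0103  0.9651  0.0052  0.2616] F [-1.6  1.7 -5.5] g 0.0162 j [ 0.18 -0.2  -0.43  0.82 -0.08  0.14]
REMAIN cm [ 2.05  0.61 -2.42] deg [-0.28  0.33 -0.37] norms 3.2 0.6
```

```bash
python3 -c "
from pc import *
go(gpt(-.0007,-.0003,.089),rotf(.93,30))"
```

```text
t 23.0 p [0.495  0.0665 0.2695] q [-0.0103  0.9651  0.0052  0.2616] F [-1.6  1.7 -5.5] g 0.0162 j [ 0.18 -0.2  -0.43  0.82 -0.08  0.14]
REMAIN cm [ 3.04  0.6  -4.28] deg [-0.28  0.33 -0.37] norms 5.3 0.6
```

Emit:
move_arm:
  series:
    - [[1,0.4,-1,-0.2,0.3,-0.3,0],[0.8,0.2,-1.2,0,0,0,0],[0.8,0,-1.2,0,0,0,0],[0.3,0,-0.6,0,0,0,0],[0,0,0,0,0,0,0]]

```text
clock: 23.5
eef_pos: [0.5211, 0.0732, 0.2285]
tool_rot: [-0.01, 0.966, 0.003, 0.257]
ft_force: [-0.0, -0.1, -2.1]
grip_width: 0.0159
```

```bash
python3 -c "
from pc import *
go(gpt(-.0007,-.0003,.089),rotf(.93,30))"
```

```text
t 23.5 p [0.5211 0.0732 0.2285] q [-0.0098  0.9664  0.0029  0.2568] F [-0.  -0.1 -2.1] g 0.0159 j [ 0.19 -0.11 -0.47  0.71 -0.08  0.15]
REMAIN cm [ 0.43 -0.07 -0.18] deg [-0.02 -0.24 -0.24] norms 0.5 0.3
```

Emit:
move_arm:
  series:
    - [[0.4,-0.1,-0.2,0,-0.2,-0.2,0],[0,0,0,0,0,0,0],[0,0,0,0,0,0,0],[0,0,0,0,0,0,0],[0,0,0,0,0,0,0]]

```text
clock: 24.0
eef_pos: [0.5258, 0.0713, 0.2294]
tool_rot: [-0.007, 0.965, 0.002, 0.26]
ft_force: [0.4, 0.0, -2.0]
grip_width: 0.0161
```

```bash
python3 -c "
from pc import *
go(gpt(-.0007,-.0003,.089),rotf(.93,30))"
```

```text
t 24.0 p [0.5258 0.0713 0.2294] q [-0.0072  0.9655  0.0025  0.2603] F [ 0.4  0.  -2. ] g 0.0161 j [ 0.19 -0.11 -0.46  0.7  -0.09  0.15]
REMAIN cm [-0.04  0.11 -0.27] deg [-0.06  0.18  0.06] norms 0.3 0.2
```

Emit:
move_arm:
  series:
    - [[0,0.1,-0.3,0,0.1,0,0],[0,0,0,0,0,0,0],[0,0,0,0,0,0,0],[0,0,0,0,0,0,0],[0,0,0,0,0,0,0]]

```text
clock: 24.5
eef_pos: [0.5257, 0.0726, 0.2265]
tool_rot: [-0.007, 0.966, 0.003, 0.26]
ft_force: [0.3, 0.7, -2.2]
grip_width: 0.0164
```

```bash
python3 -c "
from pc import *
go(gpt(-.0007,-.0003,.086),rotf(.93,30))"
```

```text
t 24.5 p [0.5257 0.0726 0.2265] q [-0.0074  0.9657  0.0026  0.2596] F [ 0.3  0.7 -2.2] g 0.0164 j [ 0.19 -0.11 -0.47  0.69 -0.09  0.15]
REMAIN cm [ 0.12 -0.01 -0.24] deg [-0.07  0.09  0.04] norms 0.3 0.1
```

Aligned: what remains is along the bore. Descend.

Emit:
move_arm:
  series:
    - [[0.2,0,-0.35,0,0,0,0],[0.2,0,-0.35,0,0,0,0],[0.2,0,-0.35,0,0,0,0],[0.2,0,-0.35,0,0,0,0],[0,0,0,0,0,0,0]]

```text
clock: 25.0
eef_pos: [0.5343, 0.0726, 0.2108]
tool_rot: [-0.007, 0.966, 0.003, 0.259]
ft_force: [-0.6, 0.2, -2.8]
grip_width: 0.0159
```

```bash
python3 -c "
from pc import *
go(gpt(-.0007,-.0003,.07),rotf(.93,30))"
```

```text
t 25.0 p [0.5343 0.0726 0.2108] q [-0.0074  0.9658  0.0025  0.2593] F [-0.6  0.2 -2.8] g 0.0159 j [ 0.19 -0.08 -0.48  0.64 -0.08  0.15]
REMAIN cm [ 0.06  0.01 -0.05] deg [-0.06  0.06  0.04] norms 0.1 0.1
```

Emit:
move_arm:
  series:
    - [[0.15,0,-0.25,0,0,0,0],[0.15,0,-0.25,0,0,0,0],[0.15,0,-0.25,0,0,0,0],[0.15,0,-0.25,0,0,0,0],[0,0,0,0,0,0,0]]

```text
clock: 25.5
eef_pos: [0.5408, 0.0725, 0.1997]
tool_rot: [-0.007, 0.966, 0.003, 0.259]
ft_force: [0.2, 0.1, -3.2]
grip_width: 0.0163
```

```bash
python3 -c "
from pc import *
go(gpt(-.0007,-.0003,.057),rotf(.93,30))"
```

```text
t 25.5 p [0.5408 0.0725 0.1997] q [-0.0073  0.9658  0.0025  0.2591] F [ 0.2  0.1 -3.2] g 0.0163 j [ 0.18 -0.05 -0.49  0.61 -0.08  0.15]
REMAIN cm [ 0.06  0.02 -0.07] deg [-0.06  0.04  0.05] norms 0.1 0.1
```

Foot about 20 mm below the face with no resistance. Deeper, then release.

Emit:
move_arm:
  series:
    - [[0.2,0,-0.4,0,0,0,0],[0.22,0,-0.4,0,0,0,0],[0.22,0,-0.4,0,0,0,0],[0.2,0,-0.35,0,0,0,0],[0,0,0,0,0,0,0]]

```text
clock: 26.0
eef_pos: [0.55, 0.0725, 0.1828]
tool_rot: [-0.007, 0.966, 0.003, 0.259]
ft_force: [-0.4, 0.0, -2.0]
grip_width: 0.0162
```

```bash
python3 -c "
from pc import *
go(gpt(-.0007,-.0003,.04),rotf(.93,30))"
```

```text
t 26.0 p [0.55   0.0725 0.1828] q [-0.0074  0.9658  0.0025  0.2592] F [-0.4  0.  -2. ] g 0.0162 j [ 0.18 -0.02 -0.51  0.56 -0.08  0.14]
REMAIN cm [-0.01  0.03  0.15] deg [-0.06  0.04  0.04] norms 0.2 0.1
```

Emit:
move_arm:
  series:
    - [[0,0,0,0,0,0,0.8],[0,0,0,0,0,0,0.8],[0,0,0,0,0,0,0.8],[0,0,0,0,0,0,0.8],[-0.5,0,1,0,0,0,0.8]]

```text
clock: 26.5
eef_pos: [0.5468, 0.0727, 0.195]
tool_rot: [-0.007, 0.965, 0.003, 0.261]
ft_force: [-0.7, -0.4, 0.3]
grip_width: 0.0683
```

Emit:
move_arm:
  series:
    - [[-1.2,0,2.2,0,0,0,0.8],[-1.5,0,2.5,0,0,0,0.8],[-1.5,0,2.8,0,0,0,0.6],[-1.5,0,2.8,0,0,0,0.6],[-0.5,0,1,0,0,0,0.6]]

```text
clock: 27.0
eef_pos: [0.4807, 0.0723, 0.3157]
tool_rot: [-0.007, 0.965, 0.003, 0.262]
ft_force: [0.7, 0.4, 0.9]
grip_width: 0.0512
```

Emit:
move_arm:
  series:
    - [[-2,-1,1,0,0,0,0.6],[-3,-2,0.5,0,0,0,0.6],[-2,-2,0,0,0,0,0.6],[0,0,0,0,0,0,0.6],[0,0,0,0,0,0,0.6]]

```text
clock: 27.5
eef_pos: [0.4081, 0.022, 0.3419]
tool_rot: [-0.008, 0.963, 0.004, 0.271]
ft_force: [0.3, 0.5, 0.8]
grip_width: 0.0512
```

```bash
python3 -c "
from pc import *
st()
p,d,P,T=grab('wrist','w10.png');np.save('w10.npy',P)
p,d,P,T=grab('top','t10.png');np.save('t10.npy',P)
cv2.imwrite('pics/t10c.png',cv2.resize(p[100:220,100:350,::-1],None,fx=3,fy=3,interpolation=cv2.INTER_CUBIC))
p,d,P,T=grab('side','s10.png')"
```

```text
t 27.5 p [0.4081 0.022  0.3419] q [-0.0077  0.9626  0.004   0.2708] F [0.3 0.5 0.8] g 0.0512 j [ 0.08 -0.43 -0.4   1.06 -0.03  0.05]
```

View pics/w10.png

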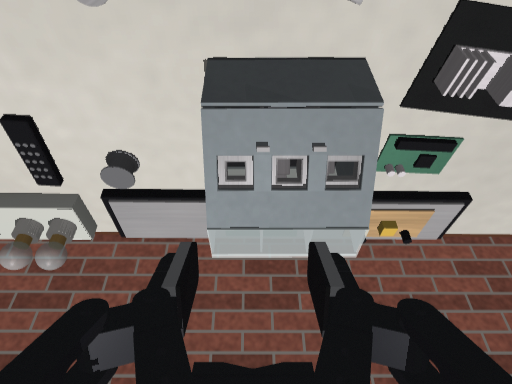

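View pics/t10c.png

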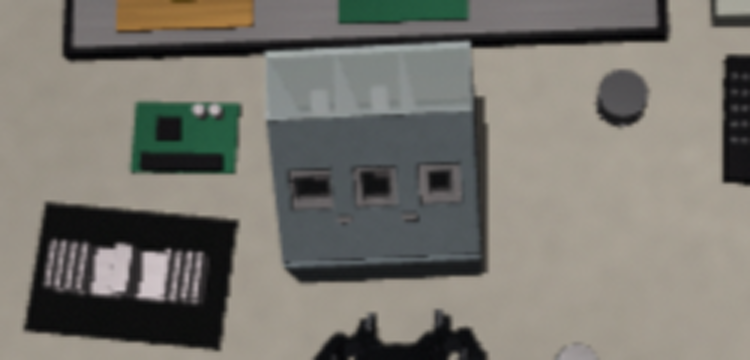

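View pics/s10.png

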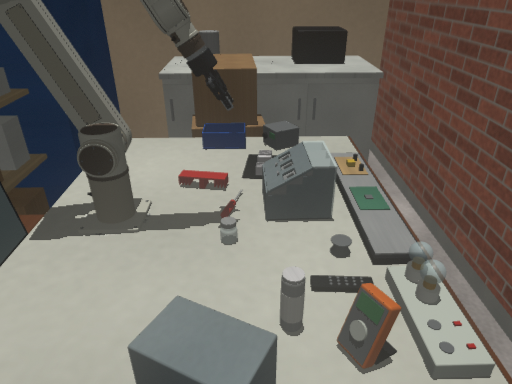

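Top crop: post ends in the left bay at (318,98) and the middle bay at (378,98). The sink is on the mat, the posts' old places are empty and the bystanders are unmoved. One numeric check of sink and posts.

```bash
python3 - <<'E'
from plan import *
P=np.load('t10.npy')
m=(abs(P[...,0]-.51)<.06)&(abs(P[...,1]-.386)<.11)&(P[...,2]>.03)&(P[...,2]<.07);q=P[m]
r=cv2.minAreaRect((q[:,:2]*1000).astype(np.float32));print('sink',np.round(r[0],1),np.round(r[1],1),r[2],'top z',np.percentile(q[:,2],[50,99]))
b=q[q[:,2]>.044];print('block',len(b),b.mean(0))
fr=P[110:175,:,:]
c,s=np.cos(G[2]),np.sin(G[2]);d=P-[G[0],G[1],0];gx=d[...,0]*c+d[...,1]*s;gy=-d[...,0]*s+d[...,1]*c
for n,y0 in(('left',.07),('mid',0),('right',-.07)):
    m=(gx>.078)&(gx<.138)&(abs(gy-y0)<.029);v=P[m];h=v[:,2];print(n,m.sum(),'z pct',np.round(np.percentile(h,[5,50,95,99]),3))
E
```

```text
sink [511.2 382. ] [183.1  56.8] 83.18496704101562 top z [0.03978086 0.05374   ]
block 94 [0.51067318 0.3825084  0.04980229]
left 324 z pct [0.188 0.192 0.195 0.197]
mid 320 z pct [0.188 0.192 0.195 0.197]
right 327 z pct [0.188 0.192 0.195 0.196]
```

```bash
python3 -c "
from pc import *
st(); print(bot.job_done())"
```

```text
t 27.65 p [0.4085 0.0226 0.3406] q [-0.0085  0.963   0.004   0.2695] F [ 0.6  0.  -0.5] g 0.0514 j [ 0.08 -0.43 -0.4   1.06 -0.03  0.05]
the job is handed in; nothing more can be done
None
```

The job is done and handed in at 27.65 s. The heat sink is flat on the mat, and both posts slid down into their bays.

- **Heat sink:** I gripped it by the centre block, lifted it along the plate's normal and laid it level on the mat. The last top-camera fit puts it about 4 mm from the mat's centre, with its yaw matching the mat's.
- **Die openings:** Once the sink was off, I measured the openings with the wrist camera instead of trying the posts in wrong mouths. The left (+y) is 25 x 39 mm, the middle 31 x 31 mm and the right 24 x 24 mm.
- **Posts:** Post A went into the left mouth and post B into the middle one. Both went in without resistance; I let each go with its foot about 37 mm below the face.

**Last checks:** the top view shows a post end in the left bay and one in the middle bay. The posts' old places are empty, the red decoy and the bystanders look unmoved, and the gripper was clear of everything.

**Checks that failed or disagreed:**
- The depth check of the bays gave nothing. It read about 192 mm, the cover's height, over all three, so the posts are confirmed by the pictures only.
- The wrist camera's outer-wall fit put the gauge about 3 mm off in y from the measured die openings. I went by the openings.
- One reading of post B in the grip was 5 mm off because I read the pose after the picture. Recomputed with the right pose, it was within 1 mm.

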